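# Latch the door of a food carrier

### The arm

A 7-joint arm with a two-finger parallel gripper is mounted at the origin on the work surface. World frame = base frame: x ahead of the robot, y to its left, z up, the work surface at z = 0. Lengths are in m, angles in rad, forces in N, time in s.
With the tool pointing down it reaches from about 0.4 to 0.925 m from the base axis. Payload 4.1 kg.
Tool frame: the origin (TCP) lies between the finger pads; the fingertips stand env.tip_reach ahead of it and the grasp point (between the pads) lies 11 mm behind it (env.tip_reach is the distance from the TCP to the fingertips, in m); z points along the fingers, y is the direction in which the jaws open and shut (so a half turn about z gives the same grasp; the last joint's range is limited). The gripper opens to 85 mm and grips with 20 to 120 N. Pads are 22 mm wide; open, the fingers measure 114 mm over their backs; the gripper's body (76 mm by 85 mm) begins 54 mm behind the grasp point. The pads swing forward as they close: fully open they stand 13 mm farther back than shut.
Start: joints at [1.213, 0.398, 0.045, 1.537, -0.019, 1.207, -0.051], TCP at [0.166, -0.628, 0.215] pointing down, gripper open.
Joint ranges: [-2.82, 2.82], [-0.49, 2.23], [-1.37, 1.46], [0, 2.46], [-1.36, 4.5], [0.23, 2], [-2.94, 2.94]. Speed limits (rad/s): [2.57, 2.57, 3.14, 3.14, 3.14, 3.14, 3.14].

### API

Orientations are given as a unit quaternion [w, x, y, z].
In Python, from plant import telemetry, vision, job_done, env gives the robot as it stands.
- The arm moves only by the tool drive_tool, never from a script. Its argument "steps" is a list of rows, each an object of numbers: "x", "y", "z": the shift along the tool's x, y, z in cm; "yaw": the turn about the tool's z in rad; "jaw": the opening, from -1 (shut) to 1 (fully open). A call has 1 to 8 rows; each row is the pose to reach, as a shift and turn from the pose commanded when the call began, along the tool's axes at that moment; what a row does not reach only later rows make up. A row lasts 1/8 s, in which the tool goes at most 62.5 mm and 10.7 degrees, less where a joint would pass 70% of its speed; a pose out of reach is approached as far as the arm can. A call with a gripper value outside its range is refused whole. The fingers move at their own pace and stop on an object; "force" is the grip in N (left out, the last holds). Time passes only in rows, so rows that repeat a pose let the fingers close. It gives the time, the measured TCP pose, the force and the opening at its end, in the units of the state.
- telemetry.get_obs(): the state, without advancing time (a new reading comes with each control period).
- vision.read_camera(name): name is "scene" or "top" or "wrist"; returns a dict with "pixels" (480x640x3 uint8, red, green, blue), "mtx" (3x3 intrinsics, pixels), "xyz" and "orientation" of the camera in the world. Camera axes: x right, y down, z forward; pixel columns grow to the right and rows downward; lengths in m; the calibration is good to about 2 mm. A picture is of the moment at which its call begins. There is no depth.
- job_done(): hands the job in, once; it reports no verdict.
The state is a dict: "t": time; "qpos": joint angles; "qd": joint speeds; "joint_torque": joint torques, N m; "ee_pos": TCP position; "tcp_rot": TCP orientation; "ft_force": force on the tool from outside, world axes, zero at the start; "torque": the same for the moment, N m; "opening": finger opening in m.
Only numpy, scipy, OpenCV 4.12 (cv2) and the standard library are available. Lean on these libraries where they do the work, as an engineer would, in place of code of your own. Each camera call takes 0.05 s, during which the arm holds its last target. There are 200 camera calls.

### The job

Shut the sprung door of the insulated food carrier with the draw latch on its top: hook the raised claw down over the brass keeper on the door's top edge, feeling gently for where the adjustable keeper stands and never forcing the claw against it, and draw it back until it catches. Then swing the red lever back and down over centre until it lies flat and holds the door pulled in. Leave the other things on the table and on the carrier where they are.

Things in the scene. Friction and masses are not known exactly. Their poses are not given: they have to be found in the camera images.
- carrier: Insulated food carrier, a dark blue box 260 (x) x 340 (y) x 160 (z) mm that does not move. Origin: centre of its underside; z up; -x points out through its front, where the door is; +x to its rear. The latch works in the x-z plane through its middle (y = 0). Its flat top is 160 mm above the table.
- door: The carrier's front door, 340 mm wide, 44 mm thick, hinged along its lower edge; origin on the hinge axis, 20 mm above the table, axes as the carrier's when shut; its top is level with the carrier's. The seal springs it about 9 mm ajar at the top, where it yields about 1 mm per 6 N towards +x. The latch draws it in.
- latch_pivot (a point): Fixed pivot of the lever: 20 mm above the carrier's top, 55 mm ahead (-x) of its origin. The lever turns about the carrier's y. A pin on the lever carries the claw link: at lever angle q it lies 24 mm from the pivot, 24 cos(q - 0.14) along carrier x and 24 sin(q - 0.14) up.
- lever (a joint): Angle of the red lever, rad. 0: closed, flat against its stop, pointing to the carrier's +x; pi/2: upright; at most 2.1, leaning towards the door. It starts near upright and stays where it is left (friction 0.05 N m). With the claw caught it stands at 0.85 to 1.6; swinging it down from there pulls the door in, takes up to 0.9 N m, and passes over centre near 0.25.
- lever_tip (a point): Middle of the lever's round end, 12 mm thick, 24 mm wide, 80 mm from the pivot. The red handle plate is 24 mm wide (y) and 5 mm thick and reaches from 32 to 86 mm from the pivot, its mid-plane through the pivot axis.
- claw: Steel claw link, about 120 mm long, from the lever's pin (origin) towards the door, ending in a claw open downward. It turns about the pin, along the carrier's y, but stiffly (0.08 N m): it stays where it is left and turns with the lever, so swinging the lever lifts it off again unless it has caught on the keeper. It starts raised, ahead of the lever.
- claw_grip (a point): Centre of the black round button on top of the claw, by which it is picked: a cylinder along the carrier's y, 20 mm long, 16 mm in diameter; pinched at its two end faces it can turn between the fingers. It sits 26 mm above claw_pocket, about 36 mm above the door's top when hooked.
- claw_pocket (a point): Middle of the claw's 10 mm wide mouth, on the underside of its roof. The claw is 16 mm wide (y). Ahead (-x) is a slanted tooth, behind a straight lug, each 6 mm thick, faces 5 mm off, reaching 8 to 9 mm below the roof. With tooth or lug standing on the keeper this point is 17 to 20 mm above the door's top; hooked over it, 10 to 11 mm.
- keeper_slot (a point): Middle of the adjusting range of the brass keeper, on the door's top. Keeper: block 10 mm high, 16 mm wide (y), top 6 mm across, overhanging frontward; its top's middle is up to 6 mm before or behind this point in x, unmeasured. The claw drops on with claw_pocket within 1.5 mm of it, then slides back (+x) about 4 mm till its tooth catches. Holding the claw, bear on it with 15 N at most.
- spice_jar: Bystander, to be left alone: a spice jar with a red cap, 48 mm across, 85 mm tall, standing on the rear part of the carrier's top; origin at its underside's centre.
- foil_tray: Bystander, to be left alone: an empty foil tray, 150 x 160 x 45 mm; origin at its underside's centre.
- sauce_bottle: Bystander, to be left alone: a yellow sauce bottle, 56 mm across, 160 mm tall; origin at its underside's centre.
- steel_bowl: Bystander, to be left alone: a steel bowl, 130 mm across, 60 mm tall; origin at its underside's centre.
- deli_tub: Bystander, to be left alone: a lidded white tub, 138 x 108 x 68 mm; origin at its underside's centre.
- mug: Bystander, to be left alone: a white mug, 76 mm across, 85 mm tall; origin at its underside's centre.
- spatula: Bystander, to be left alone: a spatula lying on the table, 260 mm long.

How it is judged:
On the way:
1. the claw sits down over the keeper while the lever is still up (x of claw_pocket in the frame of keeper_slot between -0.007 and 0.0122 m and z of claw_pocket in the frame of keeper_slot below 0.0135 m and value of joint lever above 0.6 rad), for 0.2 s.
At the end, for the whole second after the job is handed in: The lever lies flat (within 0.06 rad of its stop) and at rest, the claw sits over the keeper (its roof within 13.5 mm of the door's top), and the door is pulled in by at least about 1.5 mm at its top against the seal (value of joint lever below 0.06 rad and velocity of joint lever below 0.05 rad/s and x of claw_pocket in the frame of keeper_slot between -0.007 and 0.0122 m and z of claw_pocket in the frame of keeper_slot below 0.0135 m and x of keeper_slot in the frame of carrier above -0.1625 m); the robot touches nothing.
It fails at once if while the robot holds or touches the claw, the claw bears on the keeper or door with more than 15 N (contact force between claw and door above 15 N and contact force between the fingers and claw above 0.5 N).
It fails at once if a bystander is moved by more than 30 mm (distance of any of spice_jar, foil_tray, sauce_bottle, steel_bowl, deli_tub, mug, spatula from where it was at the start of the episode above 0.03 m).
It also fails if it takes over 67 s, if anything falls off the work surface, if the arm or the gripper's body presses on something with over 40 N, if the wrist force passes 120 N, or if a joint passes its speed limit or range.

## Working session

There is one attempt and no reset: what is moved stays moved. The work goes in short steps, Python scripts to look and compute and a tool call to move; the robot and the scene stay as the last step left them, time stands still between calls to the robot, and variables do not carry over. Pictures are saved under pics/ and viewed, about 8 in all and at most 12, crops included, and the job is handed in when it is done.

Besides the shell and the picture viewer there is one more tool, called after "Request:" by a JSON object that holds its "method" and its "body". drive_tool: Moves the arm, as the interface text tells. Its arguments: {"type":"object","properties":{"steps":{"type":"array"},"force":{"type":"number"}},"required":["steps"]}

```bash
mkdir -p pics; ls
cat > h.py <<'E'
import numpy as np,cv2
from scipy.spatial.transform import Rotation as R
from plant import telemetry,vision,env
def rot(q): return R.from_quat([q[1],q[2],q[3],q[0]]).as_matrix()
def snap(n,f=None):
    c=vision.read_camera(n)
    if f: cv2.imwrite('pics/'+f,c['pixels'][:,:,::-1])
    return c
def cam(c): return np.array(c['mtx']),np.array(c['xyz']),rot(c['orientation'])
def ray(c,u,v):
    K,p,Rm=cam(c); d=Rm@np.linalg.solve(K,[u,v,1]); return p,d/np.linalg.norm(d)
def plane(c,u,v,z):
    p,d=ray(c,u,v); return p+d*(z-p[2])/d[2]
def tri(rs):
    A=np.zeros((3,3));b=np.zeros(3)
    for p,d in rs:
        M=np.eye(3)-np.outer(d,d);A+=M;b+=M@p
    X=np.linalg.solve(A,b); return X,[np.linalg.norm((np.eye(3)-np.outer(d,d))@(X-p)) for p,d in rs]
def proj(c,X):
    K,p,Rm=cam(c); q=K@(Rm.T@(np.array(X)-p)); return q[:2]/q[2]
E
python3 - <<'E'
from h import *
import pickle
cs={n:snap(n,n+'0.png') for n in('scene','top')}
pickle.dump(cs,open('c0.pkl','wb'))
for n in cs: print(n,cs[n]['mtx'],cs[n]['xyz'],cs[n]['orientation'])
print(telemetry.get_obs(),env.tip_reach)
E
```

```text
pics
scene [[502.0145642    0.         319.57517542]
 [  0.         502.0145642  236.68017386]
 [  0.           0.           1.        ]] [ 1.27848743 -0.26792693  1.31359148] [-0.24693991  0.78261756  0.54461636 -0.17298397]
top [[532.37032373   0.         315.18739687]
 [  0.         532.37032373 232.37144351]
 [  0.           0.           1.        ]] [0.18876125 0.01106642 1.66609412] [ 0.07558543 -0.69692622  0.70936167 -0.07339422]
{'t': 0.1, 'qpos': array([ 1.21301745,  0.39915148,  0.04500869,  1.5377418 , -0.01868929,
        1.20691436, -0.05069373]), 'qd': array([ 6.89750088e-04, -1.49512977e-03,  3.53584778e-04, -3.42307227e-03,
       -1.18645616e-03, -1.23473084e-04, -4.20039063e-05]), 'joint_torque': array([ 3.65292006e-03, -4.76260042e+01,  1.37008265e+00, -2.54948187e+01,
        1.19818686e-02,  4.97209563e-03, -1.30957483e-05]), 'ee_pos': array([ 0.16621744, -0.62777015,  0.21445064]), 'tcp_rot': array([-8.79351152e-04,  9.91630922e-01,  1.29101937e-01, -1.77208031e-04]), 'ft_force': array([-0.07641365,  0.11984229,  0.31337589]), 'torque': array([ 0.0015626 , -0.07208797,  0.00375194]), 'opening': 0.0856420614888145} 0.008
```

View pics/scene0.png

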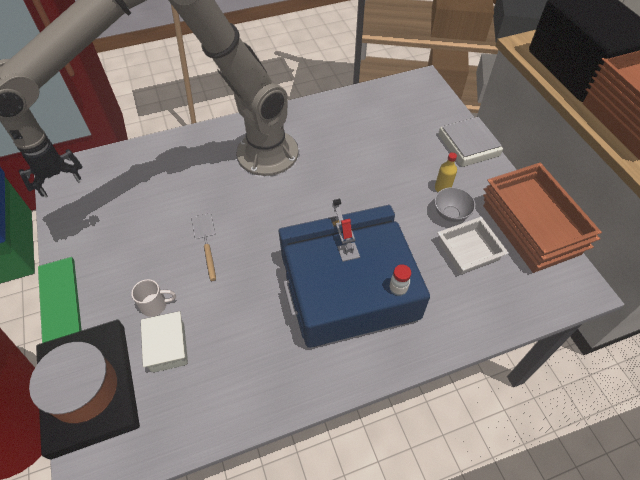

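View pics/top0.png

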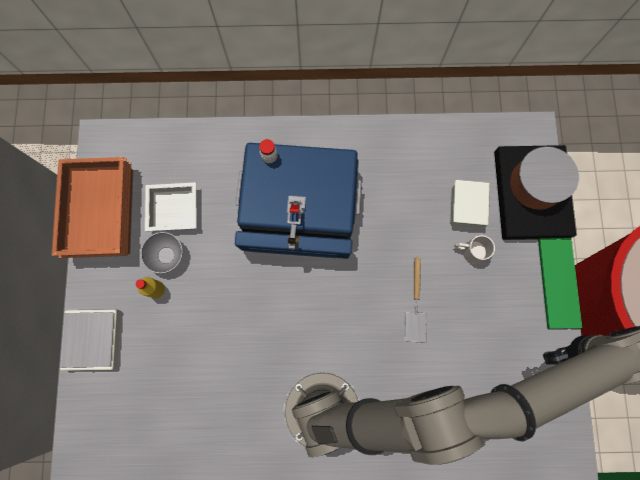

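The scene view shows the carrier at about (350,270), its door facing the base, the lever at (347,230) and the button at (337,202). In the top view the carrier is at (298,190), the door strip at (294,245) and the lever/claw at (295,210)-(293,242). Next I'll enlarge these and mask the carrier top.

Run:
```python
from h import *
import pickle
cs=pickle.load(open('c0.pkl','rb'))
a=cs['top']['pixels'][180:260,255:335]; b=cs['scene']['pixels'][190:270,300:380]
im=np.hstack([cv2.resize(x,(400,400),interpolation=cv2.INTER_CUBIC) for x in(a,b)])
cv2.imwrite('pics/crop1.png',im[:,:,::-1])
t=cs['top']; p=t['pixels'].astype(int)
m=((p[:,:,2]>p[:,:,0]+20)&(p[:,:,2]>45)).astype(np.uint8)
m[:,:200]=0;m[:,400:]=0;m[:120]=0;m[300:]=0
cn=max(cv2.findContours(m,0,2)[0],key=cv2.contourArea)
r=cv2.minAreaRect(cn);print(r)
ap=cv2.approxPolyDP(cn,4,True)[:,0];
for q in ap: print(q,plane(t,*q,0.16).round(4))
for n in cs:
    p=cs[n]['pixels'].astype(int)
    m=((p[:,:,0]>120)&(p[:,:,1]<70)&(p[:,:,2]<70)).astype(np.uint8)
    k,l,s,ce=cv2.connectedComponentsWithStats(m)
    for i in range(1,k):
        if s[i,4]>15: print(n,s[i],ce[i])
```

```text
((297.928955078125, 187.49493408203125), (116.20394134521484, 83.78652954101562), 4.085616588592529)
[247 143] [0.7897 0.213  0.16  ]
[238 224] [0.5405 0.2367 0.16  ]
[290 228] [0.5258 0.0857 0.16  ]
[287 197] [0.6192 0.0939 0.16  ]
[297 195] [0.6248 0.0645 0.16  ]
[306 201] [0.606  0.0383 0.16  ]
[296 229] [0.5225 0.0684 0.16  ]
[351 232] [ 0.5107 -0.0906  0.16  ]
[354 150] [ 0.7613 -0.1074  0.16  ]
[275 144] [0.7849 0.1289 0.16  ]
[277 159] [0.7373 0.123  0.16  ]
[265 163] [0.7255 0.1588 0.16  ]
[258 143] [0.7891 0.18   0.16  ]
scene [449 153   8   6  35] [452.42857143 155.51428571]
scene [341 219  11  20 148] [346.40540541 228.45945946]
scene [394 265  17  15 201] [402.28358209 271.960199  ]
top [260 139  15  14 159] [266.55345912 145.93081761]
top [290 205   9   8  57] [293.92982456 208.19298246]
top [611 227  29 102 998] [621.58116232 277.26252505]
top [136 280   9   9  62] [139.96774194 283.56451613]
```

View pics/crop1.png

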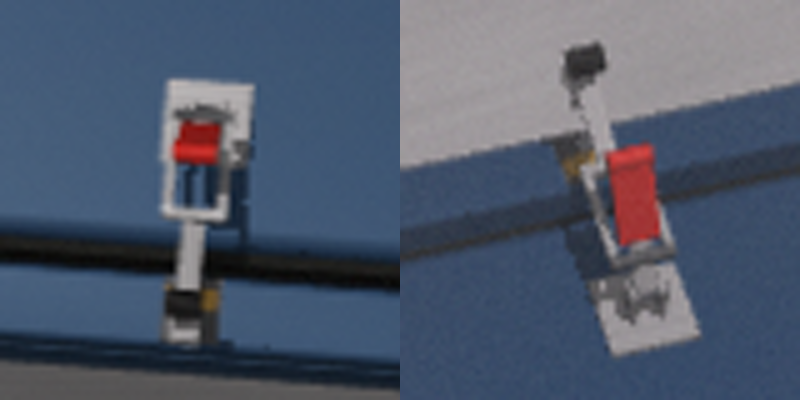

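The crop shows the button in the top view at about (292.4,240.0) and in the scene view at (337,202). Brass is visible at top (296.6,240) and scene (335,222), and the lever stands about upright.

```bash
cat >> h.py <<'E'
C0=np.array([.6506,.0629,0]); YAW=-.0885
Rc=R.from_euler('z',YAW).as_matrix()
def c2w(X): return C0+Rc@np.array(X)
def w2c(X): return Rc.T@(np.array(X)-C0)
def move(target,yaw=None):
    "tool shift (cm) and yaw to world target for TCP"
    o=telemetry.get_obs(); Rt=rot(o['tcp_rot']); s=Rt.T@(np.array(target)-o['ee_pos'])*100
    a=np.arctan2(Rt[1,0],Rt[0,0]); return s.round(2),round(float(a-YAW),3)
E
python3 - <<'E'
from h import *
import pickle
cs=pickle.load(open('c0.pkl','rb'));t,s=cs['top'],cs['scene']
X,e=tri([ray(t,292.4,240),ray(s,337,202)]);print('button',X,w2c(X),e)
for n,uv in(('top',[(294.2,211.5)]),('scene',[(346.4,221)])):pass
X,e=tri([ray(t,294.3,210.5),ray(s,346,220.5)]);print('levertip',X,w2c(X),e)
for c,u,v in((t,296.6,240),(s,335,222)):
    print('brass',w2c(plane(c,u,v,.17)))
# image corners of the carrier top predicted vs seen in scene
for q in([-.13,.17,.16],[-.13,-.17,.16],[.13,.17,.16],[.13,-.17,.16],[-.055,0,.16]): print(q,proj(s,c2w(q)).round(1),proj(t,c2w(q)).round(1))
print(move(c2w([-.25,0,0])+[0,0,.33]))
print(move([.42,-.35,.33]))
for u,v in((480,248),(470,203),(417,310)): print(plane(t,u,v,.08))
E
```

```text
button [0.47520018 0.07690604 0.2369706 ] [-0.1759513  -0.00155141  0.2369706 ] [np.float64(0.0013589501791103965), np.float64(0.0013589501791104069)]
levertip [0.5542405  0.0705708  0.25362889] [-0.09666037 -0.00087591  0.25362889] [np.float64(0.0016702331426934672), np.float64(0.0016702331426935496)]
brass [-0.16231018 -0.01069837  0.17      ]
brass [-0.15887639 -0.00922694  0.17      ]
[-0.13, 0.17, 0.16] [397.5 218.7] [235.6 225.5]
[-0.13, -0.17, 0.16] [282.3 244.4] [352.5 233.5]
[0.13, 0.17, 0.16] [432.5 295.8] [244.4 141.3]
[0.13, -0.17, 0.16] [305.4 327.7] [357.5 148.8]
[-0.055, 0, 0.16] [348.7 252.7] [296.  204.5]
(array([ 41.  , -62.89, -11.45]), 0.347)
(array([ 31.64, -20.37, -11.52]), 0.347)
[ 0.4712586  -0.48429791  0.08      ]
[ 0.61243372 -0.46509453  0.08      ]
[ 0.28885863 -0.28341136  0.08      ]
```

Request:
{"method": "drive_tool", "body": {"steps": [{"x": 5, "y": -3.2, "z": -3}, {"x": 11, "y": -7, "z": -8}, {"x": 16, "y": -10.5, "z": -11.5}, {"x": 21, "y": -13.5, "z": -11.5}, {"x": 26, "y": -17, "z": -11.5}, {"x": 31.6, "y": -20.4, "z": -11.5}, {"x": 33, "y": -26, "z": -11.5, "yaw": 0.17}, {"x": 35, "y": -31, "z": -11.5, "yaw": 0.347}]}}

```text
invalid input at $.steps[0]: expected keys x, y, z, yaw, jaw
```

Run:
```python
from h import *
print(move(c2w([-.24,0,0])+[0,0,.33]))
```

```text
(array([ 41.94, -62.55, -11.45]), 0.347)
```

Request:
{"method": "drive_tool", "body": {"steps": [{"x": 5, "y": -3.2, "z": -3, "yaw": 0, "jaw": 1}, {"x": 11, "y": -7, "z": -8, "yaw": 0, "jaw": 1}, {"x": 16, "y": -10.5, "z": -11.5, "yaw": 0, "jaw": 1}, {"x": 21, "y": -13.5, "z": -11.5, "yaw": 0, "jaw": 1}, {"x": 26, "y": -17, "z": -11.5, "yaw": 0, "jaw": 1}, {"x": 31.6, "y": -20.4, "z": -11.5, "yaw": 0, "jaw": 1}, {"x": 33, "y": -26, "z": -11.5, "yaw": 0.17, "jaw": 1}, {"x": 35, "y": -31, "z": -11.5, "yaw": 0.347, "jaw": 1}]}}

```text
t: 1.1
ee_pos: [0.4241, -0.2499, 0.3298]
tcp_rot: [-0.0, 0.999, -0.042, -0.0]
ft_force: [1.1, 0.4, 0.8]
opening: 0.0852
```

Run:
```python
from h import *
print(move(c2w([-.24,0,0])+[0,0,.33]))
```

```text
(array([-4.070e+00, -3.318e+01,  1.000e-02]), 0.004)
```

Request:
{"method": "drive_tool", "body": {"steps": [{"x": -0.6, "y": -5.5, "z": 0, "yaw": 0, "jaw": 1}, {"x": -1.3, "y": -11, "z": 0, "yaw": 0, "jaw": 1}, {"x": -2, "y": -16.5, "z": 0, "yaw": 0, "jaw": 1}, {"x": -2.7, "y": -22, "z": 0, "yaw": 0, "jaw": 1}, {"x": -3.4, "y": -27.5, "z": 0, "yaw": 0, "jaw": 1}, {"x": -4.1, "y": -33.2, "z": 0, "yaw": 0.004, "jaw": 1}, {"x": -4.1, "y": -33.2, "z": 0, "yaw": 0.004, "jaw": 1}]}}

```text
t: 1.98
ee_pos: [0.4082, 0.0865, 0.3305]
tcp_rot: [-0.0, 0.999, -0.037, 0.0]
ft_force: [-1.0, -1.1, 0.7]
opening: 0.0857
```

Run:
```python
from h import *
import pickle
c=snap('wrist','w1.png');pickle.dump(c,open('w1.pkl','wb'))
print(telemetry.get_obs()['ee_pos'],telemetry.get_obs()['ft_force'],c['xyz'],rot(c['orientation']).round(3),c['mtx'])
for q in([-.164,0,.17],[-.176,0,.237],[-.055,0,.18],[-.174,.17,.16],[-.174,-.17,.16]): print(q,proj(c,c2w(q)))
```

```text
[0.40860881 0.08343543 0.33027027] [ 0.30185873 -0.50149621  0.08070854] [0.4831089  0.08150705 0.48921127] [[-0.074 -0.954 -0.291]
 [-0.997  0.071  0.021]
 [ 0.     0.292 -0.956]] [[331.31113068   0.         319.50760351]
 [  0.         331.31113068 240.03579972]
 [  0.           0.           1.        ]]
[-0.164, 0, 0.17] [323.5956285 133.8949068]
[-0.176, 0, 0.237] [324.39036193 149.71302815]
[-0.055, 0, 0.18] [326.21958144 -10.63892092]
[-0.174, 0.17, 0.16] [144.94213768 142.36803578]
[-0.174, -0.17, 0.16] [500.79513134 147.69353043]
```

View pics/w1.png

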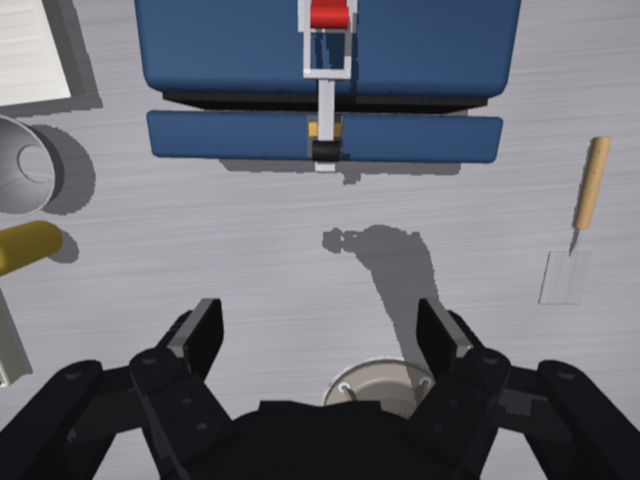

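The wrist view shows brass on either side of the claw arm near (313,129) and (338,129), the black button at (326,151), and the door top between rows 111 and 160. I'll measure these at sub-pixel level.

Run:
```python
from h import *
import pickle
c=pickle.load(open('w1.pkl','rb'));p=c['pixels'].astype(int)
r=p[95:180,295:355]
m=((r[:,:,0]>r[:,:,2]+50)&(r[:,:,0]>110)&(r[:,:,1]>70)).astype(np.uint8)
k,l,s,ce=cv2.connectedComponentsWithStats(m)
for i in range(1,k):
    if s[i,4]>5:
        x,y,w,h=s[i,:4]+[295,95,0,0]; print('brass',x,y,w,h,ce[i]+[295,95])
        for v in(y-.5,y+h-.5): print(w2c(plane(c,ce[i][0]+295,v,.17)).round(4))
g=r.sum(2)
m=(g<110).astype(np.uint8)
k,l,s,ce=cv2.connectedComponentsWithStats(m)
for i in range(1,k):
    if s[i,4]>30:
        x,y,w,h=s[i,:4]+[295,95,0,0]; print('dark',x,y,w,h,ce[i]+[295,95])
for u in(220,280,400,440):
    col=p[80:180,u]; print(u,[ (i+80,tuple(col[i])) for i in range(0,100,1) if i and abs(col[i]-col[i-1]).sum()>45])
for v in(97,111,157): print(v,w2c(plane(c,325,v,.16)).round(4))
big=cv2.resize(c['pixels'][100:180,285:365],(640,640),interpolation=cv2.INTER_CUBIC)
cv2.imwrite('pics/w1c.png',big[:,:,::-1])
```

```text
brass 309 122 9 14 [312.968 128.552]
[-0.1534  0.0098  0.17  ]
[-0.1655  0.0097  0.17  ]
brass 335 125 5 4 [337.10526316 126.42105263]
[-0.1557 -0.0122  0.17  ]
[-0.1591 -0.0123  0.17  ]
brass 334 133 5 3 [335.42857143 134.        ]
[-0.1626 -0.0108  0.17  ]
[-0.1652 -0.0109  0.17  ]
dark 295 95 23 17 [305.92582418 102.86538462]
dark 335 95 20 17 [344.5280236  103.02359882]
dark 313 141 27 7 [327.53125   143.6171875]
dark 312 152 29 9 [325.97969543 156.86294416]
220 [(109, (np.int64(28), np.int64(29), np.int64(31))), (110, (np.int64(54), np.int64(57), np.int64(64))), (159, (np.int64(74), np.int64(75), np.int64(82))), (160, (np.int64(92), np.int64(92), np.int64(95))), (162, (np.int64(132), np.int64(131), np.int64(136))), (163, (np.int64(160), np.int64(159), np.int64(165)))]
280 [(110, (np.int64(31), np.int64(30), np.int64(31))), (111, (np.int64(62), np.int64(62), np.int64(67))), (160, (np.int64(75), np.int64(76), np.int64(82))), (161, (np.int64(93), np.int64(93), np.int64(97))), (172, (np.int64(134), np.int64(133), np.int64(138))), (173, (np.int64(161), np.int64(159), np.int64(166)))]
400 [(113, (np.int64(51), np.int64(52), np.int64(55))), (162, (np.int64(73), np.int64(74), np.int64(81))), (163, (np.int64(96), np.int64(95), np.int64(98))), (174, (np.int64(140), np.int64(139), np.int64(143))), (175, (np.int64(167), np.int64(166), np.int64(172)))]
440 [(113, (np.int64(28), np.int64(28), np.int64(29))), (114, (np.int64(56), np.int64(56), np.int64(60))), (163, (np.int64(73), np.int64(75), np.int64(82))), (164, (np.int64(93), np.int64(92), np.int64(96))), (175, (np.int64(136), np.int64(136), np.int64(141))), (176, (np.int64(164), np.int64(163), np.int64(169)))]
97 [-0.1316 -0.0008  0.16  ]
111 [-0.1436 -0.0011  0.16  ]
157 [-0.1851 -0.0019  0.16  ]
```

View pics/w1c.png

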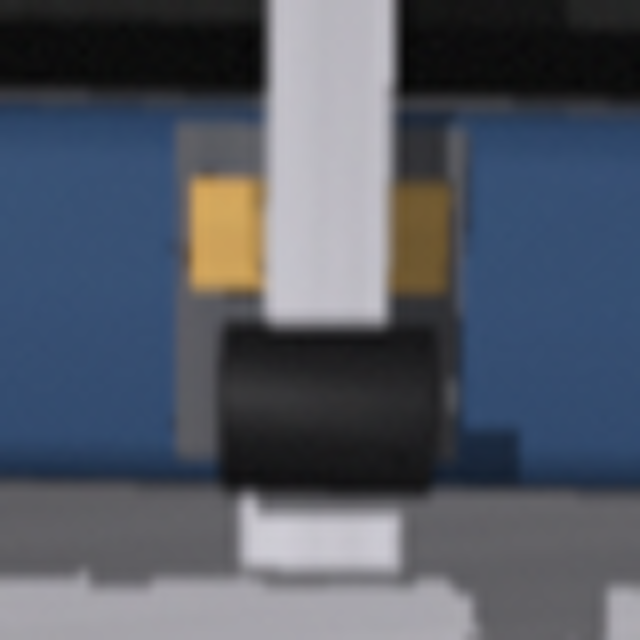

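The brass carriage is about 12 mm long, centred near carrier x = -0.1595 at y ≈ 0. The button is at about (-0.1765,-0.001,0.237). Next: move over the button, go down and pinch.

Run:
```python
from h import *
print(move(c2w([-.1765,-.001,.226])))
```

```text
(array([ 6.64,  0.06, 10.43]), 0.009)
```

Request:
{"method": "drive_tool", "body": {"steps": [{"x": 4, "y": 0.06, "z": 0, "yaw": 0.009, "jaw": 0.2}, {"x": 6.6, "y": 0.06, "z": 2, "yaw": 0.009, "jaw": 0.2}, {"x": 6.6, "y": 0.06, "z": 6, "yaw": 0.009, "jaw": 0.2}, {"x": 6.6, "y": 0.06, "z": 9, "yaw": 0.009, "jaw": 0.2}, {"x": 6.6, "y": 0.06, "z": 10.4, "yaw": 0.009, "jaw": 0.2}, {"x": 6.6, "y": 0.06, "z": 10.4, "yaw": 0.009, "jaw": 0.2}]}}

```text
t: 2.78
ee_pos: [0.4745, 0.0746, 0.2258]
tcp_rot: [0.0, 0.999, -0.047, -0.001]
ft_force: [-0.7, -0.2, -0.1]
opening: 0.0515
```

Run:
```python
from h import *
import pickle
c=snap('wrist','w2.png');pickle.dump(c,open('w2.pkl','wb'))
o=telemetry.get_obs();print(w2c(o['ee_pos']),o['ft_force'],o['opening'])
im=cv2.resize(c['pixels'][60:360,120:520],(800,600));cv2.imwrite('pics/w2c.png',im[:,:,::-1])
```

```text
[-0.17568592 -0.00334229  0.22688725] [0.71857018 0.14254005 0.94749241] 0.051395825146355045
```

View pics/w2c.png

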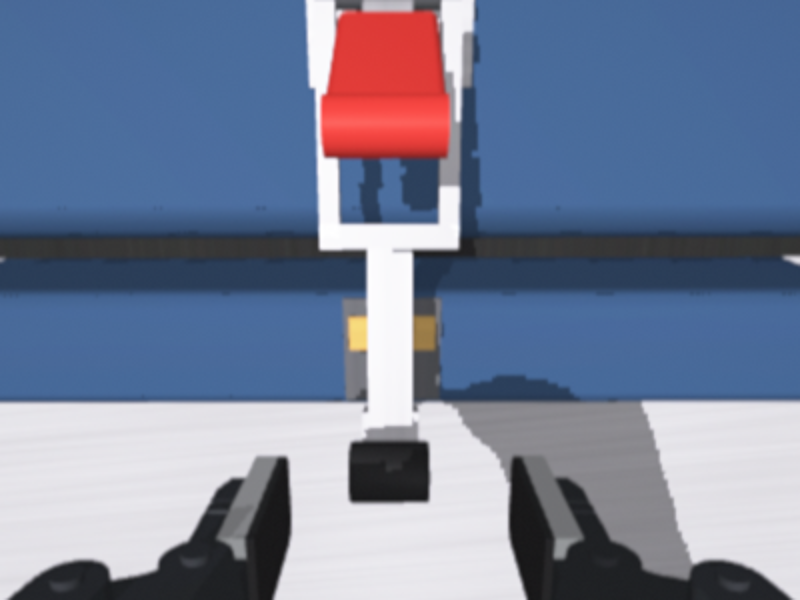

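The view shows the button at crop (389,471), between the pads (290…511) and about 3 mm to the left (+y). I'll triangulate it from the two wrist views.

Run:
```python
from h import *
import pickle
a=pickle.load(open('w1.pkl','rb'));b=pickle.load(open('w2.pkl','rb'))
X,e=tri([ray(a,326.2,151),ray(b,314.5,295.5)]);print('button',w2c(X),e)
X,e=tri([ray(a,312.5,129),ray(b,120+357/2,60+333/2)]);print('brassL',w2c(X),e)
for v in(317,350): print('brass edge',w2c(plane(b,300,60+v/2,.17)))
for v in(296,400): print('plate/door edge',w2c(plane(b,300,60+v/2,.16)))
print(move(c2w(w2c(X)*0+[0,0,0])))
```

```text
button [-0.17702043 -0.00114616  0.23249894] [np.float64(0.0002934846472801957), np.float64(0.0002934846472802263)]
brassL [-0.15960767  0.01070518  0.16150845] [np.float64(0.00032083118070720977), np.float64(0.0003208311807072211)]
brass edge [-0.1518519   0.00933724  0.17      ]
brass edge [-0.16325088  0.00959775  0.17      ]
plate/door edge [-0.1468152   0.00977185  0.16      ]
plate/door edge [-0.18493921  0.01064312  0.16      ]
(array([17.55, -0.43, 22.7 ]), -0.006)
```

Request:
{"method": "drive_tool", "body": {"steps": [{"x": -0.13, "y": -0.22, "z": 0.5, "yaw": -0.006, "jaw": 0.2}, {"x": -0.13, "y": -0.22, "z": 0.5, "yaw": -0.006, "jaw": -0.3}, {"x": -0.13, "y": -0.22, "z": 0.5, "yaw": -0.006, "jaw": -0.7}, {"x": -0.13, "y": -0.22, "z": 0.5, "yaw": -0.006, "jaw": -0.7}, {"x": -0.13, "y": -0.22, "z": 0.5, "yaw": -0.006, "jaw": -0.7}, {"x": -0.13, "y": -0.22, "z": 0.5, "yaw": -0.006, "jaw": -0.7}], "force": 25}}

```text
t: 3.58
ee_pos: [0.4737, 0.0775, 0.2214]
tcp_rot: [0.0, 0.999, -0.044, -0.0]
ft_force: [-0.0, -1.3, 0.4]
opening: 0.0178
```

Run:
```python
from h import *
o=telemetry.get_obs();print(w2c(o['ee_pos']),o['ft_force'],o['torque'],o['opening'])
```

```text
[-0.17746929 -0.00104482  0.22136815] [-0.01238961 -1.26364017  0.3545045 ] [-0.42639033  0.10501984 -0.02324336] 0.017841190711420173
```

Request:
{"method": "drive_tool", "body": {"steps": [{"x": 0.1, "y": 0, "z": 0.5, "yaw": 0, "jaw": -0.7}, {"x": 0.3, "y": 0, "z": 1.0, "yaw": 0, "jaw": -0.7}, {"x": 0.6, "y": 0, "z": 1.5, "yaw": 0, "jaw": -0.7}, {"x": 0.9, "y": 0, "z": 1.9, "yaw": 0, "jaw": -0.7}, {"x": 0.9, "y": 0, "z": 1.9, "yaw": 0, "jaw": -0.7}, {"x": 0.9, "y": 0, "z": 1.9, "yaw": 0, "jaw": -0.7}]}}

```text
t: 4.32
ee_pos: [0.4798, 0.077, 0.2011]
tcp_rot: [0.001, 0.999, -0.043, -0.003]
ft_force: [-4.9, -1.6, 1.3]
opening: 0.0178
```

Run:
```python
from h import *
import pickle
cs={n:snap(n) for n in('scene','top','wrist')};pickle.dump(cs,open('c3.pkl','wb'))
o=telemetry.get_obs();print(w2c(o['ee_pos']),o['ft_force'],o['torque'],o['opening'])
s=cs['scene'];u,v=proj(s,c2w([-.13,0,.2])).astype(int)
a=cv2.resize(s['pixels'][v-50:v+50,u-50:u+50],(400,400),interpolation=2)
b=cv2.resize(cs['wrist']['pixels'][80:330,195:445],(400,400),interpolation=2)
cv2.imwrite('pics/c3.png',np.hstack([a,b])[:,:,::-1])
```

```text
[-0.17124198 -0.00109861  0.20120589] [-5.74694693 -0.63761257  1.37326393] [-0.38470248  1.18354321  0.0073029 ] 0.017457780660624388
```

View pics/c3.png

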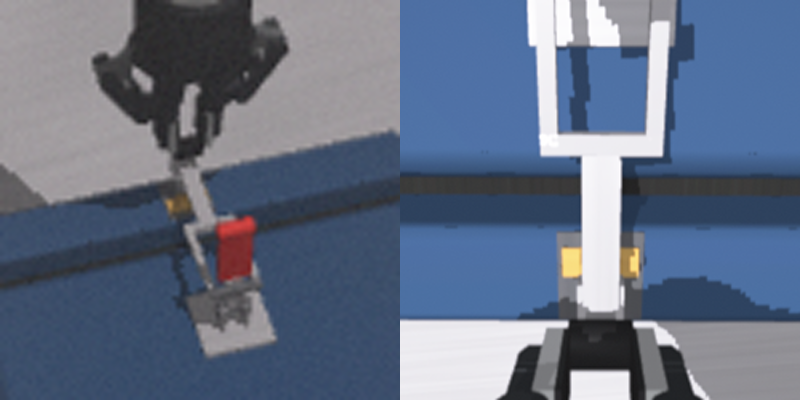

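The view shows the claw held by the button and nearly level over the keeper, with the lever upright. The arm yields about 2 N/mm, which suits gentle feeling. I'll lower it slowly.

Request:
{"method": "drive_tool", "body": {"steps": [{"x": 0, "y": 0, "z": 0.15, "yaw": 0, "jaw": -0.7}, {"x": 0, "y": 0, "z": 0.3, "yaw": 0, "jaw": -0.7}, {"x": 0, "y": 0, "z": 0.45, "yaw": 0, "jaw": -0.7}, {"x": 0, "y": 0, "z": 0.6, "yaw": 0, "jaw": -0.7}, {"x": 0, "y": 0, "z": 0.7, "yaw": 0, "jaw": -0.7}]}}

```text
t: 5.1
ee_pos: [0.4799, 0.077, 0.1941]
tcp_rot: [0.001, 0.999, -0.043, -0.003]
ft_force: [-5.2, -1.2, 1.5]
opening: 0.0175
```

```bash
cat > st.py <<'E'
from h import *
o=telemetry.get_obs();print(w2c(o['ee_pos']).round(4),'button z',(o['ee_pos'][2]+.011).round(4),'F',(Rc.T@o['ft_force']).round(2),o['torque'].round(2),o['opening'].round(4),o['t'])
E
python3 st.py
```

```text
Traceback (most recent call last):
  File "st.py", line 2, in <module>
    o=telemetry.get_obs();print(w2c(o['ee_pos']).round(4),'button z',(o['ee_pos'][2]+.011).round(4),'F',(Rc.T@o['ft_force']).round(2),o['torque'].round(2),o['opening'].round(4),o['t'])
                                                                                                                                                           ^^^^^^^^^^^^^^^^^^
AttributeError: 'float' object has no attribute 'round'
```

Request:
{"method": "drive_tool", "body": {"steps": [{"x": 0, "y": 0, "z": 0.1, "yaw": 0, "jaw": -0.7}, {"x": 0, "y": 0, "z": 0.2, "yaw": 0, "jaw": -0.7}, {"x": 0, "y": 0, "z": 0.3, "yaw": 0, "jaw": -0.7}, {"x": 0, "y": 0, "z": 0.3, "yaw": 0, "jaw": -0.7}]}}

```text
t: 5.6
ee_pos: [0.4801, 0.0769, 0.1922]
tcp_rot: [0.001, 0.999, -0.043, -0.003]
ft_force: [-6.2, -2.1, 7.5]
opening: 0.0174
```

Contact: the claw stands on the keeper with about 6 N (button z 0.203). I'll ease off and slide it rearward.

Request:
{"method": "drive_tool", "body": {"steps": [{"x": 0.0, "y": 0, "z": -0.1, "yaw": 0, "jaw": -0.7}, {"x": 0.15, "y": 0, "z": -0.1, "yaw": 0, "jaw": -0.7}, {"x": 0.3, "y": 0, "z": -0.1, "yaw": 0, "jaw": -0.7}, {"x": 0.4, "y": 0, "z": -0.1, "yaw": 0, "jaw": -0.7}, {"x": 0.4, "y": 0, "z": -0.1, "yaw": 0, "jaw": -0.7}]}}

```text
t: 6.22
ee_pos: [0.4838, 0.0766, 0.1927]
tcp_rot: [0.001, 0.999, -0.043, -0.003]
ft_force: [-6.9, -1.3, 4.7]
opening: 0.0176
```

Request:
{"method": "drive_tool", "body": {"steps": [{"x": 0.1, "y": 0, "z": 0, "yaw": 0, "jaw": -0.7}, {"x": 0.2, "y": 0, "z": 0, "yaw": 0, "jaw": -0.7}, {"x": 0.3, "y": 0, "z": 0, "yaw": 0, "jaw": -0.7}, {"x": 0.3, "y": 0, "z": 0, "yaw": 0, "jaw": -0.7}]}}

```text
t: 6.72
ee_pos: [0.4873, 0.0763, 0.1923]
tcp_rot: [0.001, 0.999, -0.043, -0.003]
ft_force: [-5.0, -2.4, -0.3]
opening: 0.0179
```

Request:
{"method": "drive_tool", "body": {"steps": [{"x": 0, "y": 0, "z": 0.1, "yaw": 0, "jaw": -0.7}, {"x": 0, "y": 0, "z": 0.2, "yaw": 0, "jaw": -0.7}, {"x": 0, "y": 0, "z": 0.3, "yaw": 0, "jaw": -0.7}, {"x": 0, "y": 0, "z": 0.3, "yaw": 0, "jaw": -0.7}]}}

```text
t: 7.22
ee_pos: [0.4873, 0.0762, 0.1893]
tcp_rot: [0.001, 0.999, -0.043, -0.003]
ft_force: [-4.4, -1.8, 0.9]
opening: 0.0175
```

Free descent below standing height, so I continue.

Request:
{"method": "drive_tool", "body": {"steps": [{"x": 0, "y": 0, "z": 0.1, "yaw": 0, "jaw": -0.7}, {"x": 0, "y": 0, "z": 0.2, "yaw": 0, "jaw": -0.7}, {"x": 0, "y": 0, "z": 0.3, "yaw": 0, "jaw": -0.7}, {"x": 0, "y": 0, "z": 0.4, "yaw": 0, "jaw": -0.7}, {"x": 0, "y": 0, "z": 0.4, "yaw": 0, "jaw": -0.7}]}}

```text
t: 7.85
ee_pos: [0.4875, 0.0762, 0.1854]
tcp_rot: [0.001, 0.999, -0.043, -0.003]
ft_force: [-5.5, -1.0, 1.1]
opening: 0.0175
```

Request:
{"method": "drive_tool", "body": {"steps": [{"x": 0, "y": 0, "z": 0.1, "yaw": 0, "jaw": -0.7}, {"x": 0, "y": 0, "z": 0.2, "yaw": 0, "jaw": -0.7}, {"x": 0, "y": 0, "z": 0.25, "yaw": 0, "jaw": -0.7}, {"x": 0, "y": 0, "z": 0.25, "yaw": 0, "jaw": -0.7}]}}

```text
t: 8.35
ee_pos: [0.4882, 0.0762, 0.1848]
tcp_rot: [0.001, 0.999, -0.044, -0.002]
ft_force: [-7.4, -2.8, 11.3]
opening: 0.0176
```

The roof has seated on the keeper, 8 mm below standing height. I ease off and draw it back until the tooth catches.

Request:
{"method": "drive_tool", "body": {"steps": [{"x": 0, "y": 0, "z": -0.15, "yaw": 0, "jaw": -0.7}, {"x": 0.1, "y": 0, "z": -0.15, "yaw": 0, "jaw": -0.7}, {"x": 0.2, "y": 0, "z": -0.15, "yaw": 0, "jaw": -0.7}, {"x": 0.3, "y": 0, "z": -0.15, "yaw": 0, "jaw": -0.7}, {"x": 0.3, "y": 0, "z": -0.15, "yaw": 0, "jaw": -0.7}]}}

```text
t: 8.98
ee_pos: [0.4902, 0.076, 0.1851]
tcp_rot: [0.001, 0.999, -0.044, -0.003]
ft_force: [-7.1, -1.5, 5.8]
opening: 0.0177
```

Request:
{"method": "drive_tool", "body": {"steps": [{"x": 0.1, "y": 0, "z": 0, "yaw": 0, "jaw": -0.7}, {"x": 0.2, "y": 0, "z": 0, "yaw": 0, "jaw": -0.7}, {"x": 0.2, "y": 0, "z": 0, "yaw": 0, "jaw": -0.7}]}}

```text
t: 9.35
ee_pos: [0.4914, 0.0759, 0.1851]
tcp_rot: [0.001, 0.999, -0.044, -0.004]
ft_force: [-9.6, -2.1, 8.3]
opening: 0.0171
```

Request:
{"method": "drive_tool", "body": {"steps": [{"x": 0, "y": 0, "z": -0.15, "yaw": 0, "jaw": -0.7}, {"x": 0.1, "y": 0, "z": -0.15, "yaw": 0, "jaw": -0.7}, {"x": 0.1, "y": 0, "z": -0.15, "yaw": 0, "jaw": -0.7}]}}

```text
t: 9.72
ee_pos: [0.4914, 0.0759, 0.1854]
tcp_rot: [0.001, 0.999, -0.043, -0.005]
ft_force: [-8.9, -1.1, 3.1]
opening: 0.0177
```

```bash
sed -i "s/o\['opening'\].round(4)/o['opening']/" st.py
cat >> st.py <<'E'
import pickle
cs={n:snap(n) for n in('scene','wrist')};pickle.dump(cs,open('c4.pkl','wb'))
s=cs['scene'];u,v=proj(s,c2w([-.1,0,.2])).astype(int)
a=cv2.resize(s['pixels'][v-50:v+50,u-50:u+50],(400,400),interpolation=2)
b=cv2.resize(cs['wrist']['pixels'][0:330,155:485],(400,400),interpolation=2)
cv2.imwrite('pics/c4.png',np.hstack([a,b])[:,:,::-1])
E
python3 st.py
```

```text
[-0.1597 -0.0011  0.1854] button z 0.1964 F [-8.79 -1.85  3.13] [-0.29  1.86 -0.05] 0.017668311165391727 9.725
```

View pics/c4.png

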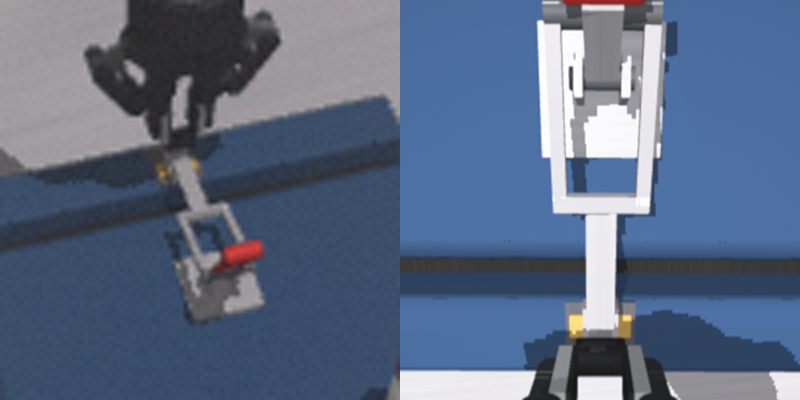

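The view shows the claw down on the keeper, and pulling further no longer moves it, so it has caught. Release, rise and measure the lever.

Request:
{"method": "drive_tool", "body": {"steps": [{"x": -0.15, "y": 0, "z": 0, "yaw": 0, "jaw": -0.7}, {"x": -0.2, "y": 0, "z": 0, "yaw": 0, "jaw": -0.3}, {"x": -0.2, "y": 0, "z": 0, "yaw": 0, "jaw": 0}, {"x": -0.2, "y": 0, "z": 0, "yaw": 0, "jaw": 0}, {"x": -0.2, "y": 0, "z": -3, "yaw": 0, "jaw": 0}, {"x": -0.2, "y": 0, "z": -8, "yaw": 0, "jaw": 0}, {"x": -2, "y": 0, "z": -13, "yaw": 0, "jaw": -0.5}, {"x": -2, "y": 0, "z": -13, "yaw": 0, "jaw": -1}]}}

```text
t: 10.82
ee_pos: [0.4778, 0.0791, 0.3215]
tcp_rot: [-0.001, 0.999, -0.043, 0.005]
ft_force: [-0.2, 0.6, -0.5]
opening: 0.0069
```

```bash
cat > m.py <<'E'
from h import *
import pickle,sys
cs={n:snap(n) for n in('scene','top','wrist')};pickle.dump(cs,open('c5.pkl','wb'))
rs=[]
for n in cs:
    q=proj(cs[n],c2w([-.02,0,.24])); p=cs[n]['pixels'].astype(int)
    m=((p[:,:,0]>90)&(p[:,:,1]<.42*p[:,:,0])&(p[:,:,2]<.42*p[:,:,0])).astype(np.uint8)
    k,l,s,ce=cv2.connectedComponentsWithStats(m)
    for i in range(1,k):
        if s[i,4]>15 and np.hypot(*(ce[i]-q))<(150 if n=='wrist' else 40): print(n,s[i],ce[i])
for n in cs:
  for q in (.6,.85,1.1,1.3,1.6):
    print(n,q,proj(cs[n],c2w([-.055+.08*np.cos(q),0,.18+.08*np.sin(q)])).round(1))
t=cs['top'];print('jar',w2c(plane(t,266.5,146,.245)))
print(w2c(telemetry.get_obs()['ee_pos']),telemetry.get_obs()['ft_force'])
s=cs['scene'];u,v=proj(s,c2w([-.1,0,.2])).astype(int)
a=cv2.resize(s['pixels'][v-50:v+50,u-50:u+50],(400,400),interpolation=2)
b=cv2.resize(cs['wrist']['pixels'][0:330,155:485],(400,400),interpolation=2)
cv2.imwrite('pics/'+sys.argv[1],np.hstack([a,b])[:,:,::-1])
E
python3 m.py c5.png
```

```text
scene [350 241   9   6  37] [353.94594595 243.7027027 ]
wrist [303   0  40   2  51] [3.23862745e+02 2.15686275e-01]
wrist [ 304    3   37   48 1618] [321.57787392  25.90852905]
scene 0.6 [357.5 259.5]
scene 0.85 [356.2 252.2]
scene 1.1 [354.5 244.6]
scene 1.3 [352.9 238.7]
scene 1.6 [350.2 230.8]
top 0.6 [296.9 176.1]
top 0.85 [296.3 178.9]
top 1.1 [295.7 183.3]
top 1.3 [295.2 187.9]
top 1.6 [294.4 195.9]
wrist 0.6 [319.8 -46.2]
wrist 0.85 [319.8 -32.8]
wrist 1.1 [319.8  -8.2]
wrist 1.3 [319.7  18. ]
wrist 1.6 [319.7  62.9]
jar [0.08736555 0.09148911 0.245     ]
[-0.17564257 -0.00093696  0.31616077] [-0.32473477  1.13040591 -0.55662511]
```

View pics/c5.png

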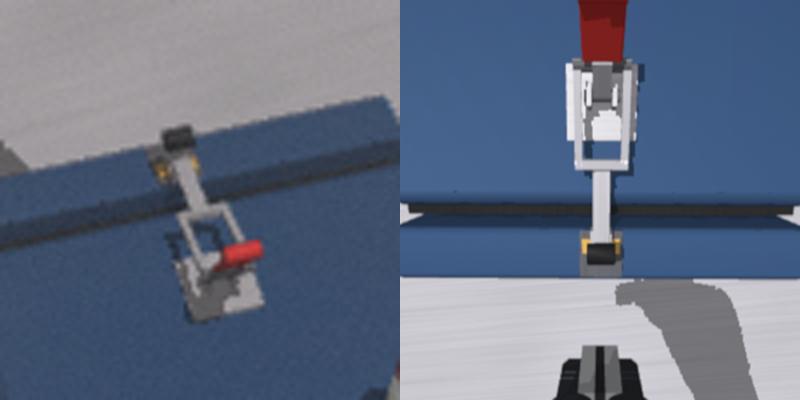

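The view shows the claw still hooked with the button over the keeper. The scene camera gives a lever angle of about 1.1, with the tip at carrier (-0.019, 0, 0.251). The jar at (0.087,0.091) is clear. I move the closed fingers above the lever end.

Request:
{"method": "drive_tool", "body": {"steps": [{"x": 5, "y": 0, "z": 0, "yaw": 0, "jaw": -1}, {"x": 10, "y": 0, "z": 0, "yaw": 0, "jaw": -1}, {"x": 15.2, "y": 0, "z": 0, "yaw": 0, "jaw": -1}, {"x": 15.2, "y": 0, "z": 2, "yaw": 0, "jaw": -1}, {"x": 15.2, "y": 0, "z": 3, "yaw": 0, "jaw": -1}, {"x": 15.2, "y": 0, "z": 3, "yaw": 0, "jaw": -1}]}}

```text
t: 11.72
ee_pos: [0.6261, 0.0645, 0.2852]
tcp_rot: [0.0, 0.999, -0.043, -0.002]
ft_force: [-0.6, -0.4, 0.8]
opening: -0.0003
```

```bash
sed -i '/^import pickle/,$d' st.py; python3 st.py
```

```text
[-0.0246 -0.0006  0.2852] button z 0.2962 F [-0.58 -0.46  0.79] [-0.03  0.01  0.02] -0.00026309310367800644 11.725
```

Request:
{"method": "drive_tool", "body": {"steps": [{"x": 0.2, "y": 0, "z": 1.5, "yaw": 0, "jaw": -1}, {"x": 0.2, "y": 0, "z": 2.1, "yaw": 0, "jaw": -1}, {"x": 0.4, "y": 0, "z": 2.5, "yaw": 0, "jaw": -1}, {"x": 0.9, "y": 0, "z": 2.8, "yaw": 0, "jaw": -1}, {"x": 1.2, "y": 0, "z": 3.1, "yaw": 0, "jaw": -1}, {"x": 1.5, "y": 0, "z": 3.35, "yaw": 0, "jaw": -1}]}}

```text
t: 12.48
ee_pos: [0.6425, 0.0632, 0.2533]
tcp_rot: [-0.0, 0.999, -0.044, 0.0]
ft_force: [0.1, -0.3, -0.2]
opening: 0.0001
```

```bash
python3 st.py
```

```text
[-0.0081 -0.0004  0.2533] button z 0.2643 F [ 0.16 -0.33 -0.19] [ 0.06  0.02 -0.03] 0.00010115939194773411 12.475
```

No contact force yet, so I check where the lever stands now.

```bash
python3 m.py c6.png | grep -v top
```

```text
scene 0.6 [357.5 259.5]
scene 0.85 [356.2 252.2]
scene 1.1 [354.5 244.6]
scene 1.3 [352.9 238.7]
scene 1.6 [350.2 230.8]
wrist 0.6 [319.5 238.2]
wrist 0.85 [319.5 268.7]
wrist 1.1 [319.5 305.1]
wrist 1.3 [319.4 335.3]
wrist 1.6 [319.4 376.1]
jar [0.08736555 0.09148911 0.245     ]
[-0.00835607 -0.00043757  0.253226  ] [-0.71978399 -1.03125364 -0.12795823]
```

View pics/c6.png

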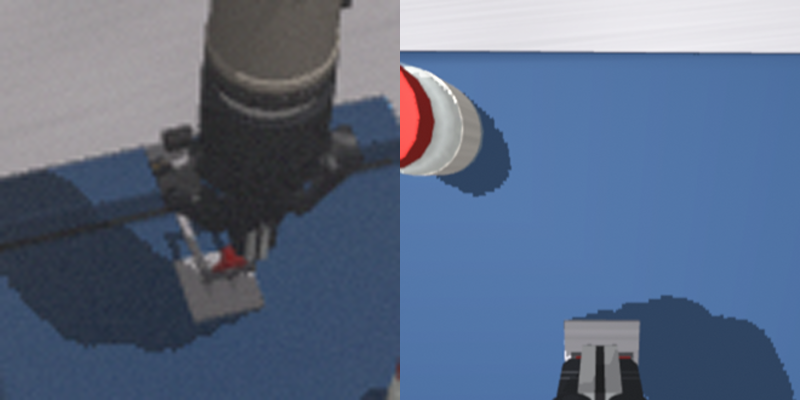

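Run:
```python
from h import *
import pickle
cs=pickle.load(open('c5.pkl','rb'));c=cs['wrist'];p=c['pixels'].astype(int)
for n in('wrist','scene'):
    q=cs[n]['pixels'].astype(int);m=((q[:,:,0]>60)&(q[:,:,1]<.45*q[:,:,0])&(q[:,:,2]<.45*q[:,:,0])).astype(np.uint8)
    k,l,s,ce=cv2.connectedComponentsWithStats(m)
    for i in range(1,k):
        if s[i,4]>3: print(n,s[i],ce[i].round(1))
for dx in(-.011,0,.011): print('finger bottom',dx,proj(c,c2w([-.0084+dx,0,.2452])).round(1))
s=cs['scene'];
print('scene finger bottom',proj(s,c2w([-.0084,0,.2452])),'tip',[ (q,proj(s,c2w([-.055+.08*np.cos(q),0,.18+.08*np.sin(q)])).round(1)) for q in(.8,.9,1.1,1.3)])
print('midhandle',[ (q,proj(s,c2w([-.055+.035*np.cos(q),0,.18+.035*np.sin(q)])).round(1)) for q in(.8,.9,1.1,1.3)])
u,v=proj(s,c2w([-.03,0,.2])).astype(int)
a=cv2.resize(s['pixels'][v-20:v+20,u-20:u+20],(400,400),interpolation=2);print('crop org',u-20,v-20)
b=cv2.resize(c['pixels'][250:330,280:360],(400,400),interpolation=2)
cv2.imwrite('pics/c6b.png',np.hstack([a,b])[:,:,::-1])
```

```text
wrist [  79   41  104   99 7939] [129.2  90.7]
wrist [301 294   2   2   4] [301.5 294.5]
wrist [337 294   7   2   8] [339.6 294.9]
scene [ 25   0  34  60 217] [40.3 25. ]
scene [  40    0   53  104 1154] [65.7 41.8]
scene [64  1  4  8 14] [65.4  4.5]
scene [68  0  7  3  8] [70.9  0.9]
scene [68  3 12 13 35] [72.3  8.6]
scene [73 14  4  3  4] [74.5 15.2]
scene [65 16  6  6 13] [66.7 18.5]
scene [79 17  3  4  5] [80.  18.6]
scene [69 23  3  2  4] [70.  23.5]
scene [74 22  5  3  7] [76.1 22.7]
scene [77 27  3  2  4] [77.8 27.8]
scene [70 29  3  3  6] [70.8 29.8]
scene [72 38  3  3  4] [73. 39.]
scene [58 60  4  4  7] [59.9 62. ]
scene [63 73  5  4  7] [65.3 74.1]
scene [65 78  2  3  4] [65.5 79. ]
scene [68 78  3  3  4] [69.2 78.8]
scene [82 99 12 10 36] [ 87.  104.2]
scene [ 97 100   3   5   5] [ 98. 102.]
scene [ 83 109  10   9  25] [ 86.8 112.1]
scene [ 97 112   4   5   7] [ 98.3 113.9]
scene [ 99 122   3   5   5] [ 99.8 124. ]
scene [ 92 130   2   4   5] [ 92.4 131.2]
scene [ 71 146   3   2   4] [ 72.2 146.5]
scene [ 49 149   2   5   6] [ 49.7 151.2]
scene [ 64 150   5   4   6] [ 65.8 151.7]
scene [  0 152  43  57 894] [ 20.1 175.3]
scene [ 43 153   5   4   8] [ 44.8 154.4]
scene [449 153   8   8  45] [452.4 156. ]
scene [350 244   4   4  12] [351.3 245.3]
scene [394 265  17  17 224] [402.1 272.7]
scene [  3 335   3   2   5] [  3.8 335.4]
scene [   0  336   41  143 4173] [ 16.7 416. ]
scene [  5 341   8   4   8] [  8.5 342.8]
finger bottom -0.011 [319.5 300.9]
finger bottom 0 [319.5 282.8]
finger bottom 0.011 [319.5 264. ]
scene finger bottom [355.62112424 249.12061116] tip [(0.8, array([356.5, 253.7])), (0.9, array([355.9, 250.7])), (1.1, array([354.5, 244.6])), (1.3, array([352.9, 238.7]))]
midhandle [(0.8, array([352.2, 250.8])), (0.9, array([352. , 249.5])), (1.1, array([351.4, 246.9])), (1.3, array([350.7, 244.4]))]
crop org 332 232
```

View pics/c6b.png

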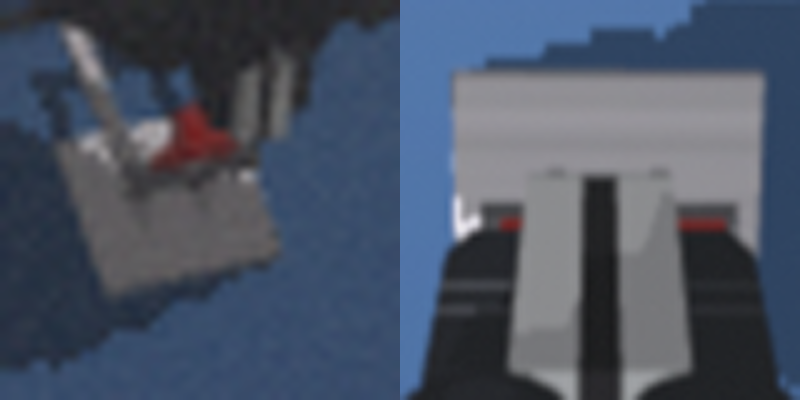

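The fingers ended up behind the lever: only its red root shows, at scene (351,247), and there is clear blue under the fingertips. I rise, go back to the front and re-measure numerically.

Request:
{"method": "drive_tool", "body": {"steps": [{"x": 0.3, "y": 0, "z": -2, "yaw": 0, "jaw": -1}, {"x": 0.3, "y": 0, "z": -6.5, "yaw": 0, "jaw": -1}, {"x": -3, "y": 0, "z": -7, "yaw": 0, "jaw": -1}, {"x": -8, "y": 0, "z": -7, "yaw": 0, "jaw": -1}, {"x": -13, "y": 0, "z": -7, "yaw": 0, "jaw": -1}, {"x": -17, "y": 0, "z": -7, "yaw": 0, "jaw": -1}, {"x": -17, "y": 0, "z": -7, "yaw": 0, "jaw": -1}]}}

```text
t: 13.5
ee_pos: [0.4707, 0.0786, 0.3242]
tcp_rot: [0.001, 0.999, -0.043, 0.001]
ft_force: [0.6, -0.4, 0.2]
opening: 0.0001
```

```bash
cp c5.pkl c5b.pkl; python3 m.py c7.png
python3 - <<'E'
from h import *
import pickle
cs=pickle.load(open('c5.pkl','rb'))
for n in('scene','wrist'):
    c=cs[n];p=c['pixels'].astype(int)
    for nm,X in(('hooked button',[-.161,-.001,.196]),('brass',[-.159,.01,.162])): print(n,nm,proj(c,c2w(X)).round(1))
c=cs['wrist'];p=c['pixels'].astype(int);u,v=proj(c,c2w([-.161,-.001,.196])).astype(int)
m=(p[v-30:v+30,u-30:u+30].sum(2)<110).astype(np.uint8);k,l,s,ce=cv2.connectedComponentsWithStats(m)
for i in range(1,k):
    if s[i,4]>30: print('dark',s[i],ce[i]+[u-30,v-30])
E
```

```text
scene [350 241   9   7  39] [353.76923077 243.84615385]
wrist [ 304    3   36   46 1524] [321.20997375  24.60170604]
scene 0.6 [357.5 259.5]
scene 0.85 [356.2 252.2]
scene 1.1 [354.5 244.6]
scene 1.3 [352.9 238.7]
scene 1.6 [350.2 230.8]
top 0.6 [296.9 176.1]
top 0.85 [296.3 178.9]
top 1.1 [295.7 183.3]
top 1.3 [295.2 187.9]
top 1.6 [294.4 195.9]
wrist 0.6 [319.5 -45.8]
wrist 0.85 [319.5 -32.7]
wrist 1.1 [319.4  -8.9]
wrist 1.3 [319.4  16.5]
wrist 1.6 [319.3  60.1]
jar [0.08736555 0.09148911 0.245     ]
[-0.17762697 -0.00080503  0.32377799] [ 0.15924581 -0.09885033  0.08807053]
scene hooked button [337.8 215.2]
scene brass [341.4 222.2]
wrist hooked button [320.2 208.3]
wrist brass [308.8 199.3]
dark [21 19 20  4 49] [322.85714286 198.08163265]
dark [20 30 21  5 59] [318.10169492 210.3220339 ]
```

Run:
```python
from h import *
import pickle
cs=pickle.load(open('c5b.pkl','rb'));s=cs['scene'];w=cs['wrist']
def yp(c,u,v,y):
    p,d=ray(c,u,v);p=w2c(p);d=Rc.T@d;return (p+d*(y-p[1])/d[1]).round(4)
print('scene finger bottom',[yp(s,358.2,v,0) for v in(244.5,246)])
print('scene dz,dx',proj(s,c2w([-.0084,0,.2552]))-proj(s,c2w([-.0084,0,.2452])),proj(s,c2w([.0016,0,.2452]))-proj(s,c2w([-.0084,0,.2452])))
# wrist: known-width points: pad outer edges y? red strip ray at y irrelevant: list x for z
for z in(.24,.25,.26): print('red strip x at z',z,w2c(plane(w,322,294.5,z)).round(4),'pad end x',w2c(plane(w,320,285,z)).round(4), 'width mm of 43px', (w2c(plane(w,301,294.5,z))-w2c(plane(w,344,294.5,z)))[1])
```

```text
scene finger bottom [array([0.0051, 0.    , 0.2854]), array([0.0062, 0.    , 0.2803])]
scene dz,dx [ 0.22427299 -2.18380567] [1.18872678 3.15484043]
red strip x at z 0.24 [-0.018  -0.0014  0.24  ] pad end x [-0.0121 -0.0003  0.24  ] width mm of 43px 0.02452917010504694
red strip x at z 0.25 [-0.0131 -0.0014  0.25  ] pad end x [-0.0075 -0.0003  0.25  ] width mm of 43px 0.023100039752406105
red strip x at z 0.26 [-0.0081 -0.0013  0.26  ] pad end x [-2.9e-03 -2.0e-04  2.6e-01] width mm of 43px 0.021670909399765265
```

The lever has not moved (still about 1.1), so the fingers never touched it. It is safer to come down ahead of it and push its plate rearward.

Request:
{"method": "drive_tool", "body": {"steps": [{"x": 5.5, "y": 0, "z": 0, "yaw": 0, "jaw": -1}, {"x": 10.8, "y": 0, "z": 0, "yaw": 0, "jaw": -1}, {"x": 10.8, "y": 0, "z": 5, "yaw": 0, "jaw": -1}, {"x": 10.8, "y": 0, "z": 8.1, "yaw": 0, "jaw": -1}, {"x": 10.8, "y": 0, "z": 8.1, "yaw": 0, "jaw": -1}, {"x": 11.4, "y": 0, "z": 8.1, "yaw": 0, "jaw": -1}, {"x": 12, "y": 0, "z": 8.1, "yaw": 0, "jaw": -1}]}}

```text
t: 14.52
ee_pos: [0.5942, 0.0678, 0.2444]
tcp_rot: [-0.0, 0.999, -0.044, 0.002]
ft_force: [-0.1, -0.0, -0.2]
opening: 0.0001
```

```bash
python3 st.py
```

```text
[-5.660e-02 -1.000e-04  2.444e-01] button z 0.2554 F [-0.08 -0.02 -0.19] [ 0.02 -0.    0.06] 0.0001355120998744326 14.525
```

Request:
{"method": "drive_tool", "body": {"steps": [{"x": 0.5, "y": 0, "z": 0, "yaw": 0, "jaw": -1}, {"x": 1.0, "y": 0, "z": 0, "yaw": 0, "jaw": -1}, {"x": 1.5, "y": 0, "z": 0, "yaw": 0, "jaw": -1}, {"x": 2.0, "y": 0, "z": 0, "yaw": 0, "jaw": -1}, {"x": 2.5, "y": 0, "z": 0, "yaw": 0, "jaw": -1}, {"x": 2.5, "y": 0, "z": 0, "yaw": 0, "jaw": -1}]}}

```text
t: 15.28
ee_pos: [0.6175, 0.0654, 0.2423]
tcp_rot: [-0.0, 0.999, -0.044, -0.0]
ft_force: [-0.5, -0.1, 0.4]
opening: -0.0001
```

```bash
python3 st.py; python3 m.py c8.png|head -3
```

```text
[-0.0332 -0.0005  0.2423] button z 0.2533 F [-0.49 -0.13  0.36] [ 0.01 -0.02 -0.02] -5.5705976519246144e-05 15.275
scene [350 241   9   6  38] [353.92105263 243.63157895]
wrist [ 297  257   52   24 1198] [323.11185309 268.55342237]
scene 0.6 [357.5 259.5]
```

Run:
```python
from h import *
import pickle
cs=pickle.load(open('c5.pkl','rb'));s,w=cs['scene'],cs['wrist']
X,e=tri([ray(s,353.9,243.6),ray(w,322.8,268.5)]);print(w2c(X),e)
for z in(.22,.23,.24,.25): print(z,[w2c(plane(w,322.8,v,z))[0].round(4) for v in(256.5,280.5)],'width 52px',(w2c(plane(w,296.5,268,z))-w2c(plane(w,348.5,268,z)))[1].round(4))
p=w['pixels']
for v in range(252,300,3): print(v,p[v,300],p[v,322],p[v,346])
```

```text
[-0.01652696 -0.00197528  0.25845258] [np.float64(0.0009865134422920594), np.float64(0.0009865134422920752)]
0.22 [np.float64(-0.0237), np.float64(-0.0388)] width 52px 0.0305
0.23 [np.float64(-0.0201), np.float64(-0.0344)] width 52px 0.0288
0.24 [np.float64(-0.0165), np.float64(-0.0299)] width 52px 0.0271
0.25 [np.float64(-0.0129), np.float64(-0.0255)] width 52px 0.0254
252 [236 235 239] [146 144 149] [142 141 146]
255 [227 220 226] [139 126 130] [137 124 129]
258 [199  49  46] [198  51  48] [197  49  46]
261 [238  66  62] [237  66  62] [237  64  60]
264 [249  75  70] [249  74  71] [249  74  69]
267 [254  91  86] [253  90  85] [253  87  82]
270 [254 102  97] [254 100  95] [254  98  92]
273 [253  83  78] [253  83  78] [253  82  77]
276 [249  73  69] [249  73  69] [249  74  70]
279 [229  65  62] [230  62  58] [213  55  52]
282 [145 140 145] [130 124 130] [142 138 143]
285 [145 143 148] [82 82 85] [144 142 148]
288 [144 142 148] [51 51 52] [144 142 148]
291 [143 143 148] [42 42 44] [143 143 148]
294 [139 139 144] [41 42 43] [142 141 146]
297 [36 37 42] [41 41 42] [60 60 63]
```

The lever end is at about (-0.018, 0.253), so q ≈ 1.13. The finger stands just ahead of it and its tip is thinner than I assumed. I keep pushing.

Request:
{"method": "drive_tool", "body": {"steps": [{"x": 0.4, "y": 0, "z": 0, "yaw": 0, "jaw": -1}, {"x": 0.8, "y": 0, "z": 0, "yaw": 0, "jaw": -1}, {"x": 1.2, "y": 0, "z": 0, "yaw": 0, "jaw": -1}, {"x": 1.6, "y": 0, "z": 0, "yaw": 0, "jaw": -1}, {"x": 1.6, "y": 0, "z": 0, "yaw": 0, "jaw": -1}]}}

```text
t: 16.05
ee_pos: [0.6335, 0.0639, 0.2423]
tcp_rot: [-0.0, 0.999, -0.044, -0.0]
ft_force: [0.0, 0.7, -0.2]
opening: -0.0
```

```bash
python3 st.py; python3 m.py c9.png|head -2
```

```text
[-0.0171 -0.0005  0.2423] button z 0.2533 F [-0.06  0.74 -0.24] [-0.01 -0.04  0.05] -4.137296412766839e-05 16.05
wrist [298 287   6   9  48] [300.70833333 291.04166667]
wrist [336 287  12  10 106] [341.38679245 291.18867925]
```

Still no force although the fingers cover the lever end in view. The shut fingertips must stand higher than nominal, so I lower from here and feel for the lever.

Request:
{"method": "drive_tool", "body": {"steps": [{"x": -0.2, "y": 0, "z": 0.2, "yaw": 0, "jaw": -1}, {"x": -0.2, "y": 0, "z": 0.5, "yaw": 0, "jaw": -1}, {"x": -0.2, "y": 0, "z": 0.8, "yaw": 0, "jaw": -1}, {"x": -0.2, "y": 0, "z": 1.1, "yaw": 0, "jaw": -1}, {"x": -0.2, "y": 0, "z": 1.1, "yaw": 0, "jaw": -1}]}}

```text
t: 16.82
ee_pos: [0.639, 0.0636, 0.2388]
tcp_rot: [-0.001, 0.999, -0.045, 0.01]
ft_force: [7.1, -2.5, 18.4]
opening: -0.0004
```

```bash
python3 st.py; python3 m.py c10.png|head -3
```

```text
[-0.0116 -0.0003  0.2388] button z 0.2498 F [ 7.27 -1.9  18.45] [-0.43 -1.7  -0.04] -0.00036857217323669176 16.825
wrist [298 288   6   8  39] [300.92307692 291.56410256]
wrist [336 289  12   9  82] [341.48780488 292.19512195]
scene 0.6 [357.5 259.5]
```

Contact with the lever end at TCP z 0.24, so the shut fingertips stand about 18 mm above the TCP. I go round to the front and lower, then push rearward.

Request:
{"method": "drive_tool", "body": {"steps": [{"x": 0, "y": 0, "z": -1.5, "yaw": 0, "jaw": -1}, {"x": 0, "y": 0, "z": -4, "yaw": 0, "jaw": -1}, {"x": -4.6, "y": 0, "z": -4, "yaw": 0, "jaw": -1}, {"x": -4.6, "y": 0, "z": -1, "yaw": 0, "jaw": -1}, {"x": -4.6, "y": 0, "z": 0.6, "yaw": 0, "jaw": -1}, {"x": -4.6, "y": 0, "z": 0.6, "yaw": 0, "jaw": -1}]}}

```text
t: 17.73
ee_pos: [0.5843, 0.0677, 0.2237]
tcp_rot: [0.0, 0.999, -0.044, -0.002]
ft_force: [-0.6, -0.6, -0.8]
opening: -0.0
```

```bash
python3 st.py; python3 m.py c11.png|head -3
```

```text
[-0.0664 -0.001   0.2237] button z 0.2347 F [-0.5  -0.63 -0.85] [ 0.04 -0.08  0.04] -1.7470493813263244e-05 17.725
scene [350 243  10   6  36] [354.75       245.33333333]
wrist [ 294  187   61   44 2369] [323.47741663 206.7716336 ]
scene 0.6 [357.5 259.5]
```

Request:
{"method": "drive_tool", "body": {"steps": [{"x": 0.6, "y": 0, "z": 0, "yaw": 0, "jaw": -1}, {"x": 1.2, "y": 0, "z": 0, "yaw": 0, "jaw": -1}, {"x": 1.8, "y": 0, "z": 0, "yaw": 0, "jaw": -1}, {"x": 2.4, "y": 0, "z": 0, "yaw": 0, "jaw": -1}, {"x": 3.0, "y": 0, "z": 0, "yaw": 0, "jaw": -1}, {"x": 3.0, "y": 0, "z": 0, "yaw": 0, "jaw": -1}]}}

```text
t: 18.62
ee_pos: [0.6156, 0.0655, 0.2253]
tcp_rot: [-0.0, 0.999, -0.044, -0.0]
ft_force: [0.5, -0.2, 0.0]
opening: 0.0003
```

```bash
python3 st.py; python3 m.py c12.png|head -3
```

```text
[-0.035  -0.0005  0.2253] button z 0.2363 F [ 0.48 -0.13  0.02] [ 0.04 -0.02  0.  ] 0.0002937388261247039 18.625
scene [351 243   9   6  37] [354.81081081 245.24324324]
wrist [ 295  255   57   27 1468] [323.59332425 268.0640327 ]
scene 0.6 [357.5 259.5]
```

Request:
{"method": "drive_tool", "body": {"steps": [{"x": 0.4, "y": 0, "z": 0, "yaw": 0, "jaw": -1}, {"x": 0.8, "y": 0, "z": 0, "yaw": 0, "jaw": -1}, {"x": 1.2, "y": 0, "z": 0, "yaw": 0, "jaw": -1}, {"x": 1.6, "y": 0, "z": 0, "yaw": 0, "jaw": -1}, {"x": 1.6, "y": 0, "z": 0, "yaw": 0, "jaw": -1}]}}

```text
t: 19.4
ee_pos: [0.6269, 0.0645, 0.2222]
tcp_rot: [0.0, 0.999, -0.043, -0.006]
ft_force: [-6.9, -0.2, -3.9]
opening: -0.0002
```

```bash
python3 st.py; python3 m.py c13.png|head -3
```

```text
[-0.0237 -0.0005  0.2222] button z 0.2332 F [-6.87 -0.82 -3.91] [0.1  1.65 0.02] -0.00024982330582460103 19.4
scene [351 246  10   6  35] [355.37142857 248.8       ]
wrist [ 295  263   56   33 1474] [323.47421981 276.39891452]
scene 0.6 [357.5 259.5]
```

Real contact now, and the lever is moving (q ≈ 0.97). I keep pushing rearward a little higher, then down.

Request:
{"method": "drive_tool", "body": {"steps": [{"x": 0.2, "y": 0, "z": -0.3, "yaw": 0, "jaw": -1}, {"x": 0.6, "y": 0, "z": -0.4, "yaw": 0, "jaw": -1}, {"x": 1.0, "y": 0, "z": -0.4, "yaw": 0, "jaw": -1}, {"x": 1.4, "y": 0, "z": -0.4, "yaw": 0, "jaw": -1}, {"x": 1.4, "y": 0, "z": -0.4, "yaw": 0, "jaw": -1}]}}

```text
t: 20.18
ee_pos: [0.6469, 0.0628, 0.2302]
tcp_rot: [-0.0, 0.999, -0.044, 0.002]
ft_force: [0.5, 0.4, 2.1]
opening: 0.0003
```

```bash
python3 st.py; python3 m.py c14.png|head -3
```

```text
[-0.0036 -0.0004  0.2302] button z 0.2412 F [0.46 0.44 2.09] [ 0.04 -0.11  0.02] 0.0002788574708715924 20.175
wrist [298 280  50  17 441] [325.02721088 285.6122449 ]
scene 0.6 [357.5 259.5]
scene 0.85 [356.2 252.2]
```

Request:
{"method": "drive_tool", "body": {"steps": [{"x": -0.7, "y": 0, "z": -0.2, "yaw": 0, "jaw": -1}, {"x": -0.7, "y": 0, "z": 0.2, "yaw": 0, "jaw": -1}, {"x": -0.5, "y": 0, "z": 0.5, "yaw": 0, "jaw": -1}, {"x": -0.2, "y": 0, "z": 0.8, "yaw": 0, "jaw": -1}, {"x": 0, "y": 0, "z": 1.0, "yaw": 0, "jaw": -1}, {"x": 0.2, "y": 0, "z": 1.2, "yaw": 0, "jaw": -1}, {"x": 0.2, "y": 0, "z": 1.2, "yaw": 0, "jaw": -1}]}}

```text
t: 21.2
ee_pos: [0.6536, 0.0622, 0.2228]
tcp_rot: [-0.001, 0.999, -0.044, 0.009]
ft_force: [8.5, -1.7, 11.6]
opening: 0.0001
```

```bash
python3 st.py; python3 m.py c15.png|head -3
```

```text
[ 0.0031 -0.0004  0.2228] button z 0.2338 F [ 8.57 -0.91 11.58] [-0.25 -1.91  0.05] 7.25866333662017e-05 21.2
scene [353 255   9   4  16] [356.25 256.5 ]
wrist [298 279  50  18 513] [324.5497076  284.98050682]
scene 0.6 [357.5 259.5]
```

Lever at about 0.7 and following. I continue along the arc with a little more rearward lead.

Request:
{"method": "drive_tool", "body": {"steps": [{"x": 0.6, "y": 0, "z": 0.1, "yaw": 0, "jaw": -1}, {"x": 1.0, "y": 0, "z": 0.5, "yaw": 0, "jaw": -1}, {"x": 1.3, "y": 0, "z": 0.9, "yaw": 0, "jaw": -1}, {"x": 1.6, "y": 0, "z": 1.3, "yaw": 0, "jaw": -1}, {"x": 1.8, "y": 0, "z": 1.6, "yaw": 0, "jaw": -1}, {"x": 1.8, "y": 0, "z": 1.6, "yaw": 0, "jaw": -1}]}}

```text
t: 22.1
ee_pos: [0.6654, 0.061, 0.2017]
tcp_rot: [0.0, 0.999, -0.044, 0.0]
ft_force: [2.2, -0.2, 3.3]
opening: -0.0003
```

```bash
python3 st.py; python3 m.py c16.png|head -3
```

```text
[ 0.0149 -0.0006  0.2017] button z 0.2127 F [ 2.24 -0.03  3.27] [-0.09 -0.42 -0.04] -0.0003337961529225856 22.1
scene [351 259  12   9  29] [355.86206897 264.17241379]
top [293 179   7  12  43] [295.25581395 186.3255814 ]
wrist [298 275  50  22 713] [324.03366059 282.60448808]
```

Run:
```python
from h import *
import pickle
for f in('c3.pkl','c5b.pkl','c5.pkl'):
    cs=pickle.load(open(f,'rb'))
    for n,(u,v) in(('top',(293,240)),('scene',(338,214))):
        p=cs[n]['pixels'].astype(int)[v-22:v+22,u-22:u+22]
        m=(p.max(2)<62)&(p.max(2)-p.min(2)<14); k,l,s,ce=cv2.connectedComponentsWithStats(m.astype(np.uint8))
        for i in range(1,k):
            if 8<s[i,4]<900: print(f,n,s[i]+[u-22,v-22,0,0,0],(ce[i]+[u-22,v-22]).round(1))
        print(n,'pred', [proj(cs[n],c2w(X)).round(1) for X in([-.161,-.001,.196],[-.161,-.001,.206])])
cs=pickle.load(open('c5.pkl','rb'))
a=[cv2.resize(cs[n]['pixels'][y:y+70,x:x+70],(400,400),interpolation=2) for n,x,y in(('scene',305,195),('top',260,190))]
cv2.imwrite('pics/c16b.png',np.hstack(a)[:,:,::-1])
```

```text
top pred [array([292.8, 237.5]), array([292.7, 236.8])]
c3.pkl scene [316 192  23  17 166] [327.8 197.3]
c3.pkl scene [335 192  21  20 147] [343.6 199.4]
c3.pkl scene [324 232  14   4  19] [331.4 233.8]
scene pred [array([337.8, 215.2]), array([337.9, 213.1])]
c5b.pkl top [271 228  43  12 209] [291.8 232.5]
c5b.pkl top [291 242   8   2  14] [294.8 242.5]
top pred [array([292.8, 237.5]), array([292.7, 236.8])]
c5b.pkl scene [332 196  28  40 655] [348.6 220. ]
c5b.pkl scene [324 234   9   2  11] [328.3 234.6]
scene pred [array([337.8, 215.2]), array([337.9, 213.1])]
c5.pkl top [271 228  44   8 145] [292.8 231.3]
top pred [array([292.8, 237.5]), array([292.7, 236.8])]
c5.pkl scene [351 192   9   5  32] [355.8 193.6]
c5.pkl scene [336 216   8   6  35] [339.1 218.3]
c5.pkl scene [345 216  15  20 165] [351.4 228.7]
c5.pkl scene [324 232  17   4  24] [332.9 233.6]
scene pred [array([337.8, 215.2]), array([337.9, 213.1])]
```

View pics/c16b.png

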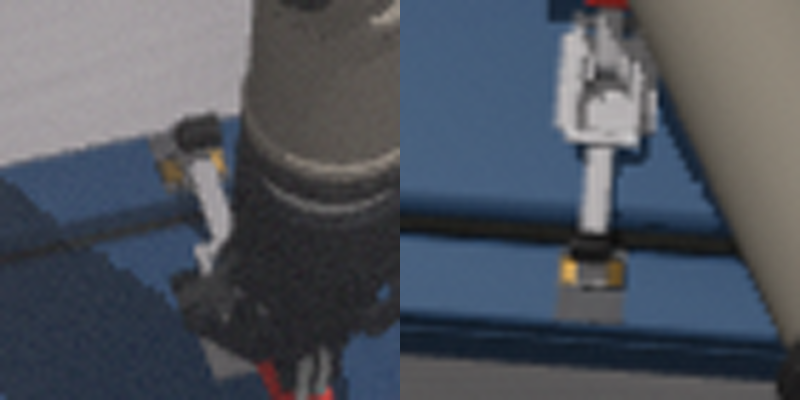

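The view shows the button at top (294.5,232.9) and scene (339,218), behind the brass. The claw was not properly caught and the lever lifted it off rearward. There is time to redo it: I back off, find the button and hook again, drawing back more firmly.

Request:
{"method": "drive_tool", "body": {"steps": [{"x": -0.3, "y": 0, "z": -4, "yaw": 0, "jaw": -1}, {"x": -1, "y": 0, "z": -9, "yaw": 0, "jaw": -0.6}, {"x": -5, "y": 0, "z": -12, "yaw": 0, "jaw": -0.2}, {"x": -10.5, "y": 0, "z": -12, "yaw": 0, "jaw": 0.1}, {"x": -16, "y": 0, "z": -12, "yaw": 0, "jaw": 0.1}, {"x": -20, "y": 0, "z": -12, "yaw": 0, "jaw": 0.1}, {"x": -20, "y": 0, "z": -12, "yaw": 0, "jaw": 0.1}]}}

```text
t: 23.12
ee_pos: [0.4619, 0.079, 0.3205]
tcp_rot: [0.001, 0.999, -0.043, -0.002]
ft_force: [1.2, 0.1, -0.2]
opening: 0.0471
```

```bash
python3 st.py; python3 m.py c17.png|head -4
cat > b.py <<'E'
from h import *
import pickle
cs=pickle.load(open('c5.pkl','rb'))
rs=[];
for n in('scene','wrist'):
    c=cs[n];u,v=proj(c,c2w([-.155,-.001,.2])).astype(int);r=40 if n=='wrist' else 14
    p=c['pixels'].astype(int)[v-r:v+r,u-r:u+r]
    m=((p.max(2)<(80 if n=='wrist' else 62))&(p.max(2)-p.min(2)<16)).astype(np.uint8)
    m=cv2.morphologyEx(m,cv2.MORPH_CLOSE,np.ones((5,5)) if n=='wrist' else np.ones((1,1)))
    k,l,s,ce=cv2.connectedComponentsWithStats(m)
    for i in range(1,k):
        if s[i,4]>12: print(n,s[i]+[u-r,v-r,0,0,0],(ce[i]+[u-r,v-r]).round(1))
    b=((p[:,:,0]>p[:,:,2]+50)&(p[:,:,0]>110)).astype(np.uint8);ys,xs=np.nonzero(b)
    if len(xs): print('brass rows',ys.min()+v-r,ys.max()+v-r,'cols',xs.min()+u-r,xs.max()+u-r,len(xs))
E
python3 b.py
```

```text
[-0.1894 -0.0006  0.3205] button z 0.3315 F [ 1.17  0.19 -0.16] [ 0.01 -0.08  0.02] 0.047123380099924776 23.125
scene [349 254  14  14 111] [355.44144144 260.63963964]
top [294 173   8  13  62] [298.59677419 177.46774194]
wrist [306   0  32  16 496] [321.06451613   7.44153226]
scene 0.6 [357.5 259.5]
scene [336 216   8   6  31] [339.1 218.4]
brass rows 222 224 cols 342 343 5
wrist [279 157  34   8 257] [296.1 160.3]
wrist [328 157  31   8 248] [343.  160.5]
wrist [308 174  30  21 447] [321.7 184.1]
brass rows 178 191 cols 304 335 100
```

Run:
```python
from h import *
import pickle
cs=pickle.load(open('c5.pkl','rb'));w,s=cs['wrist'],cs['scene'];p=w['pixels'].astype(int)
for r in range(166,206,2): print(r,[int(p[r,c].max()) for c in range(302,344,3)])
print('brass',[w2c(plane(w,306,v,.162)).round(4) for v in(177.5,191.5)])
print('btn rows->x at z .19/.20', [(v,w2c(plane(w,321,v,.19))[0].round(4),w2c(plane(w,321,v,.2))[0].round(4)) for v in(170,174,178,182,186,190,194)])
t=cs['top'];print('tri',w2c(tri([ray(s,339.1,218.3),ray(t,294.5,232.9)])[0]))
```

```text
166 [61, 61, 61, 59, 210, 221, 218, 215, 208, 53, 56, 61, 61, 61]
168 [69, 69, 68, 87, 212, 220, 217, 216, 209, 63, 62, 67, 68, 68]
170 [98, 96, 94, 159, 215, 220, 217, 214, 209, 99, 79, 95, 94, 94]
172 [111, 107, 102, 167, 217, 221, 218, 213, 208, 101, 111, 111, 117, 118]
174 [108, 113, 100, 131, 173, 172, 170, 166, 163, 77, 108, 111, 121, 125]
176 [107, 113, 76, 29, 36, 37, 35, 35, 34, 30, 72, 91, 123, 131]
178 [115, 160, 112, 37, 36, 36, 36, 34, 33, 34, 58, 82, 120, 132]
180 [124, 223, 133, 42, 41, 40, 41, 40, 39, 38, 84, 119, 122, 132]
182 [123, 226, 134, 44, 47, 48, 50, 49, 49, 49, 87, 122, 124, 131]
184 [123, 223, 130, 46, 48, 51, 54, 55, 57, 59, 86, 119, 123, 132]
186 [123, 222, 132, 42, 43, 45, 47, 50, 52, 54, 93, 118, 121, 131]
188 [122, 223, 150, 36, 37, 37, 37, 38, 41, 42, 99, 119, 90, 130]
190 [122, 217, 146, 28, 31, 30, 29, 30, 31, 33, 97, 112, 86, 131]
192 [121, 123, 86, 59, 51, 77, 75, 58, 60, 36, 63, 64, 92, 131]
194 [106, 111, 107, 154, 159, 184, 181, 155, 162, 92, 107, 75, 125, 130]
196 [102, 110, 109, 119, 123, 104, 103, 106, 120, 109, 110, 104, 128, 131]
198 [111, 110, 109, 113, 112, 110, 111, 110, 111, 109, 109, 107, 126, 130]
200 [123, 109, 108, 113, 112, 110, 111, 110, 111, 108, 109, 107, 126, 129]
202 [123, 108, 108, 112, 112, 109, 111, 109, 111, 108, 108, 106, 124, 128]
204 [121, 109, 107, 112, 112, 110, 111, 109, 111, 108, 107, 105, 122, 127]
brass [array([-0.1464,  0.0121,  0.162 ]), array([-0.1597,  0.0122,  0.162 ])]
btn rows->x at z .19/.20 [(170, np.float64(-0.1369), np.float64(-0.136)), (174, np.float64(-0.1403), np.float64(-0.1393)), (178, np.float64(-0.1437), np.float64(-0.1426)), (182, np.float64(-0.1471), np.float64(-0.1459)), (186, np.float64(-0.1506), np.float64(-0.1492)), (190, np.float64(-0.154), np.float64(-0.1526)), (194, np.float64(-0.1576), np.float64(-0.1559))]
tri [-0.14771916 -0.0030849   0.19909998]
```

The brass and door edge have moved about +6 mm in x, so the door is in fact pulled in and the claw is caught. I measure the lever angle now.

Run:
```python
from h import *
import pickle
cs=pickle.load(open('c5.pkl','rb'));w=cs['wrist']
for n in('top','scene'):
    p=cs[n]['pixels'].astype(int);q0=proj(cs[n],c2w([0,0,.2]))
    m=((p[:,:,0]>80)&(p[:,:,1]<.45*p[:,:,0])&(p[:,:,2]<.45*p[:,:,0])).astype(np.uint8)
    k,l,s,ce=cv2.connectedComponentsWithStats(m)
    for i in range(1,k):
        if s[i,4]>15 and np.hypot(*(ce[i]-q0))<30:
            r=np.argwhere(l==i)[:,::-1]; print(n,s[i],'bottom/top pts',r[r[:,1].argmin()],r[r[:,1].argmax()])
    for q in(0,.1,.2,.3,.4,.5,.6):
        f=lambda a:proj(cs[n],c2w([-.055+a*np.cos(q),0,.18+a*np.sin(q)])).round(1); print(q,'root',f(.032),'end',f(.086))
print('door rear edge',[w2c(plane(w,306,v,.16))[0].round(4) for v in(168.5,170.5)])
```

```text
top [294 173   8  14  68] bottom/top pts [294 173] [301 186]
0 root [296.6 192.1] end [298.  174.4]
0.1 root [296.5 191.9] end [297.9 173.6]
0.2 root [296.5 191.7] end [297.8 173.1]
0.3 root [296.4 191.7] end [297.6 172.9]
0.4 root [296.3 191.7] end [297.4 172.9]
0.5 root [296.2 191.9] end [297.2 173.3]
0.6 root [296.2 192.2] end [297. 174.]
scene [349 254  14  14 114] bottom/top pts [355 254] [354 267]
0 root [352.6 258.2] end [358.8 275. ]
0.1 root [352.6 257.6] end [358.9 273.2]
0.2 root [352.6 256.8] end [359.  271.1]
0.3 root [352.6 255.9] end [358.9 268.7]
0.4 root [352.5 254.9] end [358.8 266.1]
0.5 root [352.4 253.9] end [358.5 263.4]
0.6 root [352.3 252.9] end [358.1 260.4]
door rear edge [np.float64(-0.1382), np.float64(-0.1401)]
```

The lever holds at about 0.4 with the claw caught and the door drawn in. I go back and press it the rest of the way down.

Request:
{"method": "drive_tool", "body": {"steps": [{"x": 5.5, "y": 0, "z": 0, "yaw": 0, "jaw": -0.5}, {"x": 11, "y": 0, "z": 0, "yaw": 0, "jaw": -1}, {"x": 16.5, "y": 0, "z": 0, "yaw": 0, "jaw": -1}, {"x": 20.6, "y": 0, "z": 2, "yaw": 0, "jaw": -1}, {"x": 20.6, "y": 0, "z": 7, "yaw": 0, "jaw": -1}, {"x": 20.6, "y": 0, "z": 10.5, "yaw": 0, "jaw": -1}, {"x": 20.6, "y": 0, "z": 11.5, "yaw": 0, "jaw": -1}, {"x": 20.6, "y": 0, "z": 12, "yaw": 0, "jaw": -1}]}}

```text
t: 24.28
ee_pos: [0.6716, 0.0606, 0.2013]
tcp_rot: [-0.0, 0.999, -0.044, -0.0]
ft_force: [-0.9, -0.4, 1.9]
opening: 0.0003
```

Request:
{"method": "drive_tool", "body": {"steps": [{"x": 0.1, "y": 0, "z": 0.4, "yaw": 0, "jaw": -1}, {"x": 0.2, "y": 0, "z": 0.8, "yaw": 0, "jaw": -1}, {"x": 0.3, "y": 0, "z": 1.2, "yaw": 0, "jaw": -1}, {"x": 0.4, "y": 0, "z": 1.6, "yaw": 0, "jaw": -1}]}}

```text
t: 24.78
ee_pos: [0.6753, 0.0605, 0.1856]
tcp_rot: [-0.0, 0.999, -0.044, 0.0]
ft_force: [-0.6, 0.3, 0.8]
opening: -0.0001
```

Request:
{"method": "drive_tool", "body": {"steps": [{"x": 0.1, "y": 0, "z": 0.4, "yaw": 0, "jaw": -1}, {"x": 0.2, "y": 0, "z": 0.8, "yaw": 0, "jaw": -1}, {"x": 0.2, "y": 0, "z": 1.2, "yaw": 0, "jaw": -1}, {"x": 0.2, "y": 0, "z": 1.6, "yaw": 0, "jaw": -1}, {"x": 0.2, "y": 0, "z": 1.8, "yaw": 0, "jaw": -1}]}}

```text
t: 25.4
ee_pos: [0.677, 0.0602, 0.1716]
tcp_rot: [0.001, 0.999, -0.044, 0.001]
ft_force: [-8.8, -2.4, 22.7]
opening: -0.0
```

```bash
python3 st.py
```

```text
[ 0.0266 -0.0003  0.1716] button z 0.1826 F [-8.52 -3.12 22.65] [-0.48  1.87  0.01] -8.551186187140695e-06 25.4
```

Request:
{"method": "drive_tool", "body": {"steps": [{"x": 0, "y": 0, "z": 0.15, "yaw": 0, "jaw": -1}, {"x": 0, "y": 0, "z": 0.15, "yaw": 0, "jaw": -1}]}}

```text
t: 25.65
ee_pos: [0.6771, 0.0603, 0.1716]
tcp_rot: [0.001, 0.999, -0.044, 0.001]
ft_force: [-8.8, -1.3, 22.8]
opening: 0.0001
```

Request:
{"method": "drive_tool", "body": {"steps": [{"x": 0, "y": 0, "z": -3, "yaw": 0, "jaw": -1}, {"x": -1, "y": 0, "z": -9, "yaw": 0, "jaw": -1}, {"x": -5, "y": 0, "z": -14, "yaw": 0, "jaw": -1}, {"x": -11, "y": 0, "z": -15, "yaw": 0, "jaw": -1}, {"x": -17, "y": 0, "z": -15, "yaw": 0, "jaw": -1}, {"x": -21, "y": 0, "z": -15, "yaw": 0, "jaw": -1}, {"x": -21, "y": 0, "z": -15, "yaw": 0, "jaw": -1}]}}

```text
t: 26.52
ee_pos: [0.4655, 0.0789, 0.3163]
tcp_rot: [0.001, 0.999, -0.043, 0.001]
ft_force: [0.9, 0.0, 0.6]
opening: -0.0
```

```bash
python3 st.py; python3 m.py c18.png >/dev/null
python3 - <<'E'
from h import *
import pickle
cs=pickle.load(open('c5.pkl','rb'));w=cs['wrist']
for n in('top','scene'):
    p=cs[n]['pixels'].astype(int);q0=proj(cs[n],c2w([0,0,.18]))
    m=((p[:,:,0]>80)&(p[:,:,1]<.45*p[:,:,0])&(p[:,:,2]<.45*p[:,:,0])).astype(np.uint8)
    k,l,s,ce=cv2.connectedComponentsWithStats(m)
    for i in range(1,k):
        if s[i,4]>15 and np.hypot(*(ce[i]-q0))<30: print(n,s[i],'rows',s[i][1],s[i][1]+s[i][3]-1)
p=w['pixels'].astype(int)
u,v=proj(w,c2w([-.15,0,.165])).astype(int)
col=p[v-45:v+45,u-14].max(1);print('col',u-14,'start row',v-45,col.tolist())
b=((p[:,:,0]>p[:,:,2]+50)&(p[:,:,0]>110)&(p[:,:,1]>80))[v-40:v+40,u-30:u+30];ys,xs=np.nonzero(b)
print('brass',[(r,w2c(plane(w,u-14,r,.162))[0].round(4)) for r in(ys.min()+v-40.5,ys.max()+v-39.5)],len(ys))
d=(p.max(2)<62)[v-40:v+40,u-8:u+8].sum(1)>9; rows=np.nonzero(d)[0]+v-40;print('dark rows',rows.tolist(),'x',[w2c(plane(w,u,r,.196))[0].round(4) for r in(rows.min(),rows.max())])
E
python3 b.py
```

```text
[-0.1858 -0.0004  0.3163] button z 0.3273 F [0.86 0.12 0.62] [ 0.01 -0.04  0.03] -3.976182396212796e-05 26.525
top [294 174   9  14  59] rows 174 187
scene [349 257  14  19 149] rows 257 275
col 304 start row 141 [136, 137, 136, 136, 136, 137, 136, 135, 132, 129, 122, 118, 113, 107, 103, 100, 95, 87, 74, 60, 49, 44, 44, 44, 45, 43, 45, 50, 54, 59, 65, 69, 71, 82, 97, 103, 107, 114, 116, 116, 116, 115, 133, 162, 178, 183, 182, 181, 180, 179, 179, 179, 179, 179, 169, 144, 118, 116, 116, 115, 115, 115, 115, 115, 114, 114, 113, 113, 114, 113, 113, 113, 113, 113, 112, 106, 106, 138, 179, 197, 202, 202, 201, 205, 208, 205, 200, 201, 202, 200]
brass [(np.float64(183.5), np.float64(-0.1478)), (np.float64(196.5), np.float64(-0.1601))] 98
dark rows [179, 180, 181, 182, 183, 184, 185, 186, 187, 188, 189, 190, 191, 192, 193, 194, 195] x [np.float64(-0.1398), np.float64(-0.1531)]
scene [336 216   8   6  34] [339.4 218.8]
brass rows 221 224 cols 342 343 5
wrist [280 161  33   8 264] [296.  164.5]
wrist [328 161  32   8 233] [343.2 164.8]
wrist [308 177  30  22 432] [321.5 186.9]
brass rows 184 196 cols 304 335 98
```

Request:
{"method": "drive_tool", "body": {"steps": [{"x": 3, "y": 0, "z": 0, "yaw": 0, "jaw": -1}, {"x": 7, "y": 0, "z": 0, "yaw": 0, "jaw": -1}, {"x": 7, "y": 0, "z": 0, "yaw": 0, "jaw": -1}, {"x": 7, "y": 0, "z": 0, "yaw": 0, "jaw": -1}]}}

```text
t: 27.18
ee_pos: [0.5377, 0.0726, 0.3151]
tcp_rot: [-0.001, 0.999, -0.043, -0.001]
ft_force: [0.7, 0.3, 0.3]
opening: -0.0
```

```bash
cp c5.pkl c18.pkl; python3 m.py c19.png|head -4
python3 - <<'E'
from h import *
import pickle
A=pickle.load(open('c18.pkl','rb'));B=pickle.load(open('c5.pkl','rb'))
print('button',w2c(tri([ray(A['scene'],339.4,218.8),ray(A['wrist'],321.5,187)])[0]).round(4))
print('scene px diff near lever',np.abs(A['scene']['pixels'][250:280,345:365].astype(int)-B['scene']['pixels'][250:280,345:365]).mean())
w=B['wrist'];p=w['pixels'].astype(int)
m=((p[:,:,0]>80)&(p[:,:,1]<.45*p[:,:,0])&(p[:,:,2]<.45*p[:,:,0]));u,v=proj(w,c2w([0,0,.18])).astype(int)
ys,xs=np.nonzero(m[:,u-40:u+40]);print('wrist red rows',ys.min(),ys.max(),'cols',xs.min()+u-40,xs.max()+u-40)
for q in(0,.05,.1,.2): print(q,[proj(w,c2w([-.055+a*np.cos(q)-h*np.sin(q),0,.18+a*np.sin(q)+h*np.cos(q)]))[1].round(1) for a,h in((.032,.0025),(.086,.0))])
E
```

```text
scene [349 258  14  18 146] [355.36986301 266.21917808]
wrist [ 307   43   31   74 2144] [322.08815299  78.74580224]
scene 0.6 [357.5 259.5]
scene 0.85 [356.2 252.2]
button [-0.1457 -0.0016  0.1993]
scene px diff near lever 2.101111111111111
wrist red rows 43 116 cols 307 337
0 [np.float64(118.9), np.float64(46.2)]
0.05 [np.float64(119.0), np.float64(44.9)]
0.1 [np.float64(119.2), np.float64(43.9)]
0.2 [np.float64(119.9), np.float64(42.7)]
```

```bash
python3 -c "
from plant import job_done; print(job_done())"
```

```text
the job is handed in; nothing more can be done
None
```

The carrier door is latched and I handed the job in at about 27 s. The claw is hooked on the keeper, the red lever is flat, and the door is pulled in.

- **Hooking:** I pinched the claw by its button and felt for the keeper with about 6 N. The claw dropped over it, and I drew it back about 4 mm until it caught. The highest force while holding the claw was about 11 N, read at the wrist.
- **Lever:** I released the claw and swung the lever down with the shut fingers. Two early approaches missed, because the shut fingertips stood about 18 mm higher than I had assumed. One of these ended pressing on the back of the lever's end with about 18 N, without unhooking the claw. Partway down I briefly thought the claw had come off, but measuring the door showed it was being pulled in.

**Last checks:**
- **Lever angle:** two cameras put it at about 0 to 0.05 rad, against the limit of 0.06. At about 23 N it no longer moved, so it was on its stop. It did not spring back after I let go.
- **Door:** its top had come in about 5 mm.
- **Gripper:** it was clear of everything, with no load on it.

**One reading disagreed:** the cameras put the button at z = 0.199 m, about 3 mm above the height the arm felt when it hooked the claw. That puts the claw's roof about 13.3 mm above the door top, just inside the 13.5 mm limit. I put it down to camera error, since an earlier camera reading of the button, from a different pair of views, was about 4 mm too high, and the claw is clearly holding the door. I did not re-measure the bystanders after the start; nothing suggested the arm touched them.

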